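# Pack a meal tray with tubs and scooped meatballs

### The arm

A 6-joint arm with a two-finger parallel gripper is mounted at the origin on the work surface. World frame = base frame: x ahead of the robot, y to its left, z up, the work surface at z = 0. Lengths are in m, angles in rad, forces in N, time in s.
With the tool pointing down it reaches from about 0.35 to 0.8 m from the base axis. Payload 7.3 kg.
Tool frame: the origin (TCP) lies between the finger pads; the fingertips stand 25 mm ahead of it and the grasp point (between the pads) lies 6 mm ahead of it (r.tip_extent is the distance from the TCP to the fingertips, in m); z points along the fingers, y is the direction in which the jaws open and shut (so a half turn about z gives the same grasp; the last joint's range is limited). The gripper opens to 85 mm and grips with 20 to 120 N. Pads are 22 mm wide; open, the fingers measure 114 mm over their backs; the gripper's body (76 mm by 85 mm) begins 54 mm behind the grasp point. The pads swing forward as they close: fully open they stand 13 mm farther back than shut.
Start: joints at [-1.254, 0.342, 1.524, -0, 1.275, -0.146], TCP at [0.234, -0.47, 0.256] pointing down, gripper open.
Joint ranges: [-2.53, 2.53], [-0.77, 2.02], [0.04, 2.7], [-1, 4.14], [0.28, 2.66], [-3.11, 3.11]. Speed limits (rad/s): [2.57, 2.57, 3.14, 3.14, 3.14, 3.14].

### API

Orientations are given as a unit quaternion [x, y, z, w].
In Python, from workcell import r, command_gripper, optics gives the robot as it stands. The module is installed in compiled form; this text tells all that it offers. Calls block until the motion is done:
- r.reach(position, orientation): joint-space move of the TCP to a pose.
- r.move_straight(position, orientation=None, speed=0.15, max_force=None): straight line of the TCP; orientation=None keeps the orientation; speed is the mean speed in m/s. With max_force (N) it stops when the force on the tool has changed by that much, and returns True; else False.
- r.movej(angles): joint-space move.
- command_gripper(opening, force=None): finger opening in m; force is the grip in N (None keeps the last); returns when the fingers have stopped.
- r.hold(seconds).
- r.solve_ik(position, orientation): joint angles nearest the present ones, or None.
- r.read_state(): the state.
- optics.get_image(name): name is "side" or "top" or "wrist"; returns (picture, depth): 480x640x3 uint8, red, green, blue; 480x640 float32, m along the optical axis (not along the pixel's ray), 0 where there is no reading.
- optics.camera_model(name): a dict with "K" (3x3 intrinsics, pixels), "k1" (the pictures are not rectified: a ray, as slopes to the right and down, at radius r is drawn at 1 + k1 r^2 times it, then the intrinsics apply), "R" (3x3) and "t" (3): a world point X has camera coordinates R X + t; the wrist camera has in their place "tool_from_camera" (4x4, takes a point from camera to tool coordinates, whose origin is the TCP and whose axes are the flange's). Camera axes: x right, y down, z forward; pixel columns grow to the right and rows downward; lengths in m; the calibration is good to about 2 mm. A picture is of the moment at which its call begins: read the wrist's pose just before it. camera_model takes no time and is no camera call.
A pose or a line that the arm cannot do raises r.PlanningError and nothing moves.
- r.finish_job(): hands the job in, once; it reports no verdict.
The state is a dict: "time_s": time; "joint_positions": joint angles; "dq": joint speeds; "tau": joint torques, N m; "eef_pos": TCP position; "eef_rot": TCP orientation; "contact_force": force on the tool from outside, world axes, zero at the start; "torque": the same for the moment, N m; "grip_width": finger opening in m.
Only numpy, scipy, OpenCV 4.12 (cv2) and the standard library are available. Lean on these libraries where they do the work, as an engineer would, in place of code of your own. Each camera call takes 0.05 s, during which the arm holds its last target.

### The job

Pack the black meal tray: first set the two lidded pickle tubs down flat and square in its two pockets, one in each, then use the scoop to carry every meatball from the steel pan into the tray's large compartment, without touching the meatballs with the gripper. Last, hang the scoop by its handle bar across both prongs of the hook stand, and leave the other things on the counter where they are.

Things in the scene. Friction and masses are not known exactly. Their poses are not given: they have to be found in the camera images.
- pan_toe (a point): on the fixed open steel pan of meatballs: middle of the line where its floor meets the ramp at its low near end, on the floor's top, 20 mm above the counter. Axes level, x along the pan away from the robot. The floor, 225 mm long, 114 mm wide (y), rises at 10 degrees to +x; the ramp rises to -x at 45 degrees to the floor, to 42 mm above it
- pan_far (a point): the middle of the pan floor's high far (+x) edge, at the foot of the end wall, on the floor's top, 225 mm up the slope from pan_toe: meatballs roll down from here towards pan_toe. Axes level. Square to the floor, the pan's near wall (behind the ramp) is 72 mm high, the side and far walls 50 mm
- tray_main (a point): point on the fixed black plastic meal tray (206 x 136 x 45 mm, walls 4 mm thick and all 45 mm high): centre of the floor's top, 4 mm above the counter, of the large compartment at its near end, 104 mm long (x), 128 mm wide (y) inside, 41 mm deep. x along the tray away from the robot; the two tub pockets lie side by side at the far (+x) end
- pocket_left (a point): centre of the floor (its top) of the left (+y) pocket as the robot sees it: 90 mm (x) by 62 mm (y) inside and 41 mm deep; axes as the tray's. The pockets' centres are 66 mm apart
- pocket_right (a point): centre of the floor (its top) of the right (-y) pocket as the robot sees it: 90 mm (x) by 62 mm (y) inside and 41 mm deep; axes as the tray's. The pockets' centres are 66 mm apart
- tub0: loose white lidded pickle tub, 125 to 255 g, one of two alike: body 84 (x) by 56 (y), 44 mm high, its lowest 10 mm narrower (78 x 50) as lead-in; on the lid a grip ridge 50 mm long (x), 16 mm thick (y), from 44 to 72 mm above the underside. Origin at the centre of its underside, z up. Its x goes along the tray's x, either way round, in either pocket
- tub1: loose white lidded pickle tub, 125 to 255 g, one of two alike: body 84 (x) by 56 (y), 44 mm high, its lowest 10 mm narrower (78 x 50) as lead-in; on the lid a grip ridge 50 mm long (x), 16 mm thick (y), from 44 to 72 mm above the underside. Origin at the centre of its underside, z up. Its x goes along the tray's x, either way round, in either pocket
- scoop: loose metal scoop, 220 g. Origin on the underside; mouth to -x, z up. Floor plate 2 mm thick, 104 mm wide (y), x = -37 (lip) to +33 mm; side walls 2.5 mm thick, 47 mm high over x = -10..33, 38 mm over x = -32..-10; back wall 47 mm high. A post behind it (x = 43..51, from z = 38 up) carries a black handle bar running forward over it, x = -60..51 mm, 16 mm thick (y), 14 mm high, z = 83..97
- scoop_grip (a point): the grip point in the handle bar, midway in its height and thickness, 90 mm above the scoop's underside and close to its centre of mass in x and y; axes as the scoop's
- scoop_lip (a point): the middle of the front edge of the scoop's floor, on the underside, 37 mm ahead (-x) of the origin
- hookstand: fixed steel stand: base 130 x 170 x 10 mm, a 16 mm thick post at its +y side and, at the post's top, two level parallel prongs 8 mm thick pointing to the stand's -y, 56 mm apart (centres at x = -28 and +28 mm). Nothing rises above the prongs but their upturned ends. Origin under the base
- hook_seat (a point): midway between the two prongs, at the height of their upper sides, 189 mm above the counter: the handle bar's underside rests here, lying across both prongs along the stand's x. The post's axis is 75 mm away to +y; the prongs end 40 mm away to -y, turned up 18 mm above this height. Axes as the stand's
- meatball0: brown lumpy meatball, about 31 mm across, 25 g; origin at its middle; it rolls fairly easily. 6 to 8 are there: of meatball5, 6 and 7 one or two may be absent (None)
- meatball1: brown lumpy meatball, about 31 mm across, 25 g; origin at its middle; it rolls fairly easily. 6 to 8 are there: of meatball5, 6 and 7 one or two may be absent (None)
- meatball2: brown lumpy meatball, about 31 mm across, 25 g; origin at its middle; it rolls fairly easily. 6 to 8 are there: of meatball5, 6 and 7 one or two may be absent (None)
- meatball3: brown lumpy meatball, about 31 mm across, 25 g; origin at its middle; it rolls fairly easily. 6 to 8 are there: of meatball5, 6 and 7 one or two may be absent (None)
- meatball4: brown lumpy meatball, about 31 mm across, 25 g; origin at its middle; it rolls fairly easily. 6 to 8 are there: of meatball5, 6 and 7 one or two may be absent (None)
- meatball5: brown lumpy meatball, about 31 mm across, 25 g; origin at its middle; it rolls fairly easily. 6 to 8 are there: of meatball5, 6 and 7 one or two may be absent (None)
- meatball6: brown lumpy meatball, about 31 mm across, 25 g; origin at its middle; it rolls fairly easily. 6 to 8 are there: of meatball5, 6 and 7 one or two may be absent (None)
- meatball7: brown lumpy meatball, about 31 mm across, 25 g; origin at its middle; it rolls fairly easily. 6 to 8 are there: of meatball5, 6 and 7 one or two may be absent (None)
- sauce_bottle: bystander: amber bottle 64 mm across, 170 mm high, origin under its centre
- steel_bowl: bystander: steel bowl 120 mm across, 50 mm high, origin under its centre
- lid_stack: bystander: flat stack of black tray lids 100 x 140 x 30 mm, origin under its centre
Not all that is in view belongs to the job. What is shaped like the meatball0 but turquoise is not meant.

How it is judged:
On the way, in this order (a step that is already met when the one before it is completed fails the run):
1. the two tubs stand flat and square in the tray's two pockets, let go ((((x of tub0 in the frame of pocket_left between -0.006 and 0.006 m and y of tub0 in the frame of pocket_left between -0.006 and 0.006 m and z of tub0 in the frame of pocket_left between -0.003 and 0.004 m and angle between the x axis of tub0 and the x axis of pocket_left, either way round below 0.08 rad and angle between tub0's own z axis and vertical below 0.06 rad and contact force between the fingers and tub0 below 0.1 N) and (x of tub1 in the frame of pocket_right between -0.006 and 0.006 m and y of tub1 in the frame of pocket_right between -0.006 and 0.006 m and z of tub1 in the frame of pocket_right between -0.003 and 0.004 m and angle between the x axis of tub1 and the x axis of pocket_right, either way round below 0.08 rad and angle between tub1's own z axis and vertical below 0.06 rad and contact force between the fingers and tub1 below 0.1 N)) or ((x of tub0 in the frame of pocket_right between -0.006 and 0.006 m and y of tub0 in the frame of pocket_right between -0.006 and 0.006 m and z of tub0 in the frame of pocket_right between -0.003 and 0.004 m and angle between the x axis of tub0 and the x axis of pocket_right, either way round below 0.08 rad and angle between tub0's own z axis and vertical below 0.06 rad and contact force between the fingers and tub0 below 0.1 N) and (x of tub1 in the frame of pocket_left between -0.006 and 0.006 m and y of tub1 in the frame of pocket_left between -0.006 and 0.006 m and z of tub1 in the frame of pocket_left between -0.003 and 0.004 m and angle between the x axis of tub1 and the x axis of pocket_left, either way round below 0.08 rad and angle between tub1's own z axis and vertical below 0.06 rad and contact force between the fingers and tub1 below 0.1 N)))), for 0.2 s.
2. every meatball lies in the tray's large compartment (x of meatball0 in the frame of tray_main between -0.05 and 0.05 m and y of meatball0 in the frame of tray_main between -0.062 and 0.062 m and z of meatball0 in the frame of tray_main between 0 and 0.055 m and linear speed of each of meatball0, meatball1, meatball2, meatball3, meatball4, meatball5, meatball6, meatball7 below 0.05 m/s and x of meatball1 in the frame of tray_main between -0.05 and 0.05 m and y of meatball1 in the frame of tray_main between -0.062 and 0.062 m and z of meatball1 in the frame of tray_main between 0 and 0.055 m and x of meatball2 in the frame of tray_main between -0.05 and 0.05 m and y of meatball2 in the frame of tray_main between -0.062 and 0.062 m and z of meatball2 in the frame of tray_main between 0 and 0.055 m and x of meatball3 in the frame of tray_main between -0.05 and 0.05 m and y of meatball3 in the frame of tray_main between -0.062 and 0.062 m and z of meatball3 in the frame of tray_main between 0 and 0.055 m and x of meatball4 in the frame of tray_main between -0.05 and 0.05 m and y of meatball4 in the frame of tray_main between -0.062 and 0.062 m and z of meatball4 in the frame of tray_main between 0 and 0.055 m and x of meatball5 in the frame of tray_main between -0.05 and 0.05 m and y of meatball5 in the frame of tray_main between -0.062 and 0.062 m and z of meatball5 in the frame of tray_main between 0 and 0.055 m and x of meatball6 in the frame of tray_main between -0.05 and 0.05 m and y of meatball6 in the frame of tray_main between -0.062 and 0.062 m and z of meatball6 in the frame of tray_main between 0 and 0.055 m and x of meatball7 in the frame of tray_main between -0.05 and 0.05 m and y of meatball7 in the frame of tray_main between -0.062 and 0.062 m and z of meatball7 in the frame of tray_main between 0 and 0.055 m), for 0.2 s.
3. the scoop hangs by its handle bar across both prongs, let go (x of scoop_grip in the frame of hook_seat between -0.027 and 0.027 m and y of scoop_grip in the frame of hook_seat between -0.032 and 0.045 m and z of scoop_grip in the frame of hook_seat between 0.002 and 0.015 m and angle between scoop's own z axis and vertical below 0.2 rad and contact force between the fingers and scoop below 0.1 N and linear speed of scoop below 0.03 m/s and contact force between scoop and hookstand above 0.5 N), for 0.2 s.
At the end, for the whole second after the job is handed in: A tub in each pocket (within 6 mm, at most 4 mm off its floor, square within 4 degrees), every meatball present at rest in the large compartment below the rim, scoop hanging still and upright (within 11 degrees), its bar across both prongs (centred within 27 mm), all let go (all of step 2 and all of step 3 and (((x of tub0 in the frame of pocket_left between -0.006 and 0.006 m and y of tub0 in the frame of pocket_left between -0.006 and 0.006 m and z of tub0 in the frame of pocket_left between -0.003 and 0.004 m and angle between the x axis of tub0 and the x axis of pocket_left, either way round below 0.08 rad and angle between tub0's own z axis and vertical below 0.06 rad and contact force between the fingers and tub0 below 0.1 N) and (x of tub1 in the frame of pocket_right between -0.006 and 0.006 m and y of tub1 in the frame of pocket_right between -0.006 and 0.006 m and z of tub1 in the frame of pocket_right between -0.003 and 0.004 m and angle between the x axis of tub1 and the x axis of pocket_right, either way round below 0.08 rad and angle between tub1's own z axis and vertical below 0.06 rad and contact force between the fingers and tub1 below 0.1 N)) or ((x of tub0 in the frame of pocket_right between -0.006 and 0.006 m and y of tub0 in the frame of pocket_right between -0.006 and 0.006 m and z of tub0 in the frame of pocket_right between -0.003 and 0.004 m and angle between the x axis of tub0 and the x axis of pocket_right, either way round below 0.08 rad and angle between tub0's own z axis and vertical below 0.06 rad and contact force between the fingers and tub0 below 0.1 N) and (x of tub1 in the frame of pocket_left between -0.006 and 0.006 m and y of tub1 in the frame of pocket_left between -0.006 and 0.006 m and z of tub1 in the frame of pocket_left between -0.003 and 0.004 m and angle between the x axis of tub1 and the x axis of pocket_left, either way round below 0.08 rad and angle between tub1's own z axis and vertical below 0.06 rad and contact force between the fingers and tub1 below 0.1 N)))); the robot touches nothing.
It fails at once if the gripper's fingers touch a meatball (contact force between the fingers and meatball0 above 0.5 N or contact force between the fingers and meatball1 above 0.5 N or contact force between the fingers and meatball2 above 0.5 N or contact force between the fingers and meatball3 above 0.5 N or contact force between the fingers and meatball4 above 0.5 N or contact force between the fingers and meatball5 above 0.5 N or contact force between the fingers and meatball6 above 0.5 N or contact force between the fingers and meatball7 above 0.5 N).
It fails at once if a bystander is shifted by more than 3 cm (distance of any of sauce_bottle, steel_bowl, lid_stack from where it was at the start of the episode above 0.03 m).
Of meatball5, meatball6, meatball7 only 1 to 3 are there at a start; the rules pass over those that are not, and their reading is None.
At some moment in a run one of tub0, tub1 may be knocked a few centimetres aside while the robot is not near it.
It also fails if it takes over 210 s, if anything falls off the work surface, if the arm or the gripper's body presses on something with over 40 N, if the wrist force passes 120 N, or if a joint passes its speed limit or range.

## Working session

There is one attempt and no reset: what is moved stays moved. The work goes in short steps, each a Python script; the robot and the scene stay as the last script left them, time stands still between calls to the robot, and variables do not carry over. Pictures are saved under pics/ and viewed, and the job is handed in when it is done.

```bash
ls; mkdir -p pics; python3 - <<'E'
from workcell import r, command_gripper, optics
import cv2, numpy as np
s=r.read_state(); print(s['time_s'],s['eef_pos'],s['eef_rot'],s['grip_width'],r.tip_extent)
for n in ("side","top","wrist"):
    im,d=optics.get_image(n); cv2.imwrite(f"pics/a_{n}.png",im[:,:,::-1]); np.save(f"a_{n}.npy",d)
    print(n,{k:np.round(v,4).tolist() for k,v in optics.camera_model(n).items()}, (d>0).mean())
E
```

```text
pics
0.0 [ 0.23430652 -0.46939089  0.25560328] [ 9.73343029e-01  2.29352792e-01 -6.20393934e-05 -8.00045292e-04] 0.08546339702651345 0.025
side {'K': [[614.3584, 0.0, 317.1863], [0.0, 614.3584, 247.6721], [0.0, 0.0, 1.0]], 'k1': -0.0904, 'R': [[-0.9927, -0.1194, -0.0163], [-0.076, 0.7251, -0.6844], [0.0935, -0.6782, -0.7289]], 't': [0.572, 0.1453, 1.3406]} 0.9960286458333333
top {'K': [[598.4485, 0.0, 330.3581], [0.0, 598.4485, 236.0572], [0.0, 0.0, 1.0]], 'k1': -0.0573, 'R': [[-0.0281, -0.9996, 0.0053], [-0.9809, 0.0266, -0.1925], [0.1922, -0.0106, -0.9813]], 't': [-0.0211, 0.6026, 1.1599]} 0.9961360677083333
wrist {'K': [[426.5217, 0.0, 321.3557], [0.0, 426.5217, 251.917], [0.0, 0.0, 1.0]], 'k1': -0.0774, 'tool_from_camera': [[-0.0004, -0.9515, -0.3076, 0.0782], [1.0, -0.0003, -0.0004, -0.0001], [0.0003, -0.3076, 0.9515, -0.1184], [0.0, 0.0, 0.0, 1.0]]} 0.9961002604166667
```

View pics/a_top.png

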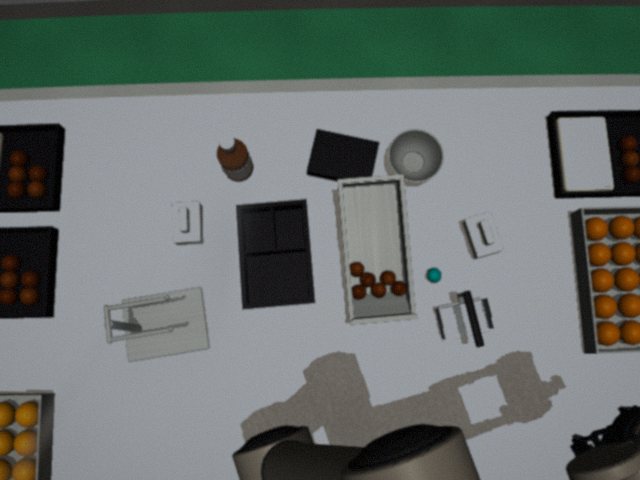

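View pics/a_side.png

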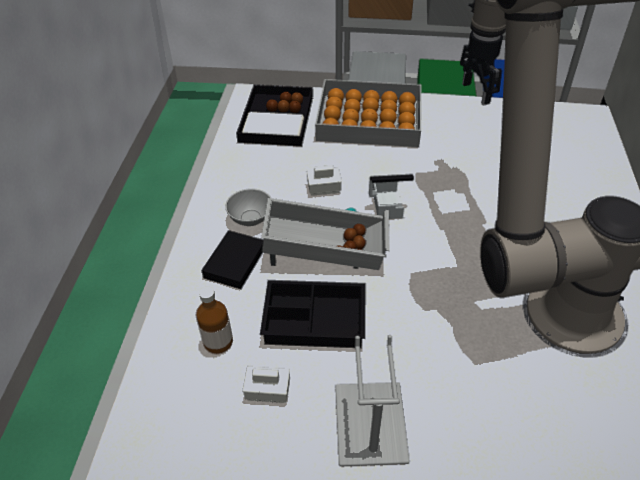

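View pics/a_wrist.png

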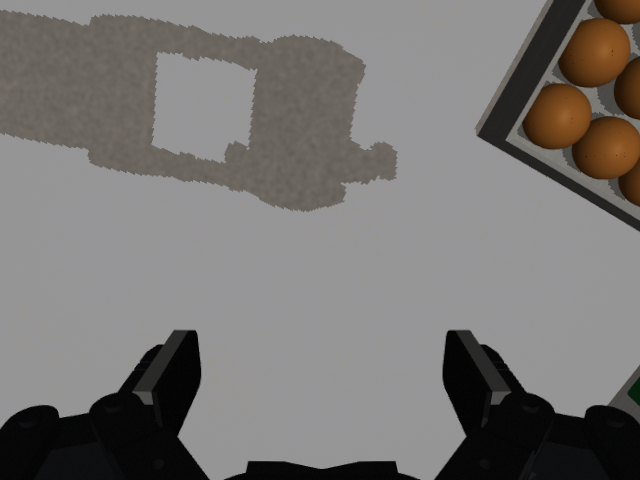

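Top view: tray (275,253), pan with meatballs (377,250), scoop with black bar (468,318), tubs (187,222) and (482,235), hook stand (158,322). Lookalikes to leave alone: the turquoise ball (433,274), meatballs in the trays at (22,175), (22,275) and (630,155), the oranges, and the white slab (585,153). Next I build a point cloud.

```bash
cat > h.py <<'E'
import numpy as np, cv2
from workcell import r, command_gripper, optics
from scipy.spatial.transform import Rotation as Rn
def world_cloud(name, d, cam=None, T=None):
    m=optics.camera_model(name); K=np.array(m['K']); 
    v,u=np.mgrid[0:480,0:640]
    p=cv2.undistortPoints(np.stack([u,v],-1).reshape(-1,1,2).astype(np.float64),K,np.array([m['k1'],0,0,0])).reshape(480,640,2)
    C=np.dstack([p*d[...,None],d])
    if name=='wrist':
        tc=np.array(m['tool_from_camera']); X=C@tc[:3,:3].T+tc[:3,3]
        pos,q=T; X=X@Rn.from_quat(q).as_matrix().T+np.array(pos)
    else:
        R=np.array(m['R']);t=np.array(m['t']); X=(C-t)@R
    X[d<=0]=np.nan
    return X
def project(name,P,T=None):
    m=optics.camera_model(name);P=np.atleast_2d(P).astype(float)
    if name=='wrist':
        tc=np.array(m['tool_from_camera']);pos,q=T
        Q=(P-np.array(pos))@Rn.from_quat(q).as_matrix(); C=(Q-tc[:3,3])@tc[:3,:3]
    else: C=P@np.array(m['R']).T+np.array(m['t'])
    return cv2.projectPoints(C.reshape(-1,1,3),np.zeros(3),np.zeros(3),np.array(m['K']),np.array([m['k1'],0,0,0]))[0].reshape(-1,2)
def snap(name,tag):
    s=r.read_state(); T=(s['eef_pos'],s['eef_rot'])
    im,d=optics.get_image(name); cv2.imwrite(f"pics/{tag}.png",im[:,:,::-1])
    X=world_cloud(name,d,T=T); np.savez(f"{tag}.npz",im=im,X=X,pos=T[0],q=T[1]); return im,X,T
def qdown(yaw):
    # tool z down, tool y (jaw) direction at angle yaw+90 in world ; tool x at angle yaw
    c,s=np.cos(yaw),np.sin(yaw)
    return Rn.from_matrix(np.array([[c,s,0],[s,-c,0],[0,0,-1]]))
E
python3 - <<'E'
from h import *
for n in ('top','side'):
    X=world_cloud(n,np.load(f'a_{n}.npy')); np.savez(f'a_{n}c.npz',X=X)
    cnt=X[...,2]; m=(X[...,0]>.35)&(X[...,0]<.7)&(abs(X[...,1])<.4)&(abs(cnt)<.01)
    print(n,'counter z',np.nanmedian(cnt[m]),np.nanstd(cnt[m]))
    # height map, 1.5mm cells x .3..0.95, y -.5...45
    mm=(X[...,0]>.25)&(X[...,0]<.85)&(abs(X[...,1])<.45)
    P=X[mm]; H=np.zeros((400,600))
    i=((.85-P[:,0])/.0015).astype(int);j=((.45-P[:,1])/.0015).astype(int)
    o=np.argsort(P[:,2]); H[i[o],j[o]]=P[o,2]
    cv2.imwrite(f'pics/h_{n}.png',cv2.applyColorMap(np.clip(H/.2*255,0,255).astype(np.uint8),cv2.COLORMAP_TURBO))
    for nm,px in dict(tubL=(187,222),tubR=(482,235),bot=(235,155),tray=(292,270),pan=(377,210),scoop=(468,318)).items():
        if n=='top': print(nm,X[px[1],px[0]].round(4))
E
```

```text
top counter z -0.00042139450638486406 0.003423455372660218
tubL [0.6375 0.2535 0.0657]
tubR [ 0.5964 -0.3493  0.0541]
bot [0.7571 0.147  0.1256]
tray [ 0.5426  0.0448 -0.0011]
pan [ 0.6559 -0.1359  0.0496]
scoop [ 0.4265 -0.3004  0.0877]
side counter z 0.0009054952749020542 0.0032551985747523277
```

View pics/h_top.png

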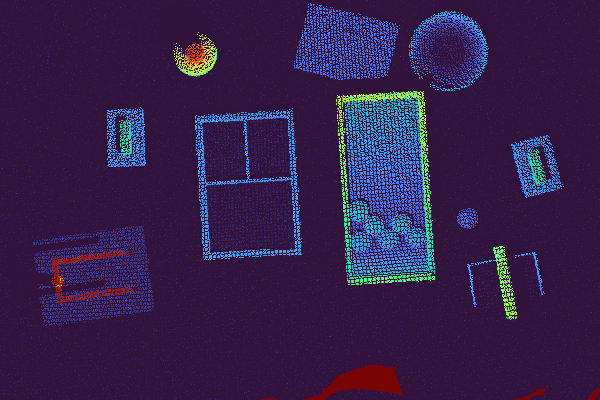

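View pics/h_side.png

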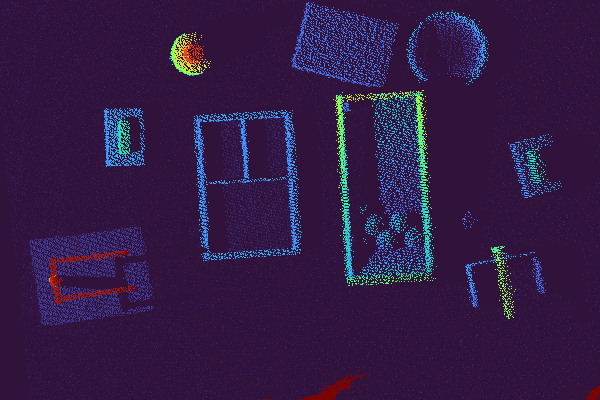

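```bash
python3 - <<'E'
from h import *
r.reach([0.56,-0.27,0.30],qdown(0).as_quat()); snap('wrist','w1')
s=r.read_state();print(s['time_s'],s['eef_pos'],s['eef_rot'],s['joint_positions'])
r.reach([0.60,0.10,0.30],qdown(0).as_quat()); snap('wrist','w2')
s=r.read_state();print(s['time_s'],s['eef_pos'],s['joint_positions'])
E
```

```text
1.6333 [ 0.5592851  -0.27101519  0.2998634 ] [ 9.99999778e-01 -6.21748268e-04 -2.33066361e-04  5.18550798e-05] [-5.74314234e-01  4.99922271e-01  1.15648461e+00 -3.41334262e-04
  1.48552099e+00  9.97754718e-01]
3.075 [0.60028434 0.09852254 0.29992968] [ 3.69381848e-02  4.73158200e-01  1.20002841e+00 -3.93880173e-04
  1.46847893e+00  1.60963812e+00]
```

View pics/w1.png

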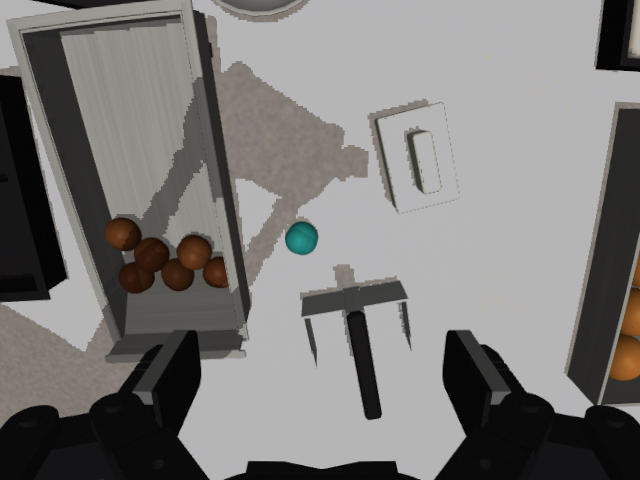

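View pics/w2.png

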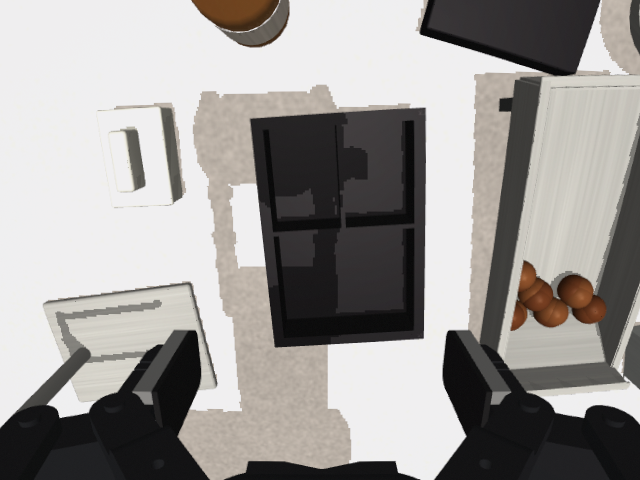

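```bash
cat >> h.py <<'E'
def rect(P):
    """P Nx2 world xy -> centre, (long,short), yaw of long axis in (-90,90]"""
    c,(w,h),a=cv2.minAreaRect((P*1000).astype(np.float32).reshape(-1,1,2))
    if w<h: w,h=h,w; a+=90
    a=(a+90)%180-90
    return np.array(c)/1000,(w,h),a
def crop(X,x0,x1,y0,y1,z0,z1):
    m=(X[...,0]>x0)&(X[...,0]<x1)&(X[...,1]>y0)&(X[...,1]<y1)&(X[...,2]>z0)&(X[...,2]<z1)
    return X[m]
def clean(P,k=6,rad=.005):
    from scipy.spatial import cKDTree
    t=cKDTree(P); n=np.array([len(q) for q in t.query_ball_point(P,rad)]); return P[n>=k]
E
cat > fit1.py <<'E'
from h import *
C={n:np.load(f)['X'] for n,f in dict(w1='w1.npz',w2='w2.npz',top='a_topc.npz',side='a_sidec.npz').items()}
boxes=dict(tubR=(.53,.68,-.43,-.28),tubL=(.58,.72,.2,.33),tray=(.42,.72,-.02,.2))
for n,X in C.items():
    for o,b in boxes.items():
        z=(.034,.056)
        P=crop(X,*b,*z)
        if len(P)<100: continue
        P=clean(P); c,wh,a=rect(P[:,:2]); print(n,o,len(P),'zmed',np.median(P[:,2]).round(4),'c',c.round(4),'wh',np.round(wh,1),'yaw',round(a,2))
        if o!='tray':
            P=crop(X,*b,.062,.085); 
            if len(P)<30: continue
            P=clean(P);c,wh,a=rect(P[:,:2]); print('   ridge',len(P),np.median(P[:,2]).round(4),'c',c.round(4),'wh',np.round(wh,1),'yaw',round(a,2))
E
python3 fit1.py
```

```text
w1 tubR 5082 zmed 0.0448 c [ 0.6007 -0.3561] wh [86.3 58.3] yaw 15.14
   ridge 1330 0.0724 c [ 0.6008 -0.3561] wh [49.8 16.8] yaw 13.92
w1 tray 2802 zmed 0.0456 c [0.5642 0.0308] wh [197.3  59.1] yaw 2.91
w2 tubL 4895 zmed 0.0447 c [0.644 0.262] wh [86.1 58.6] yaw 1.89
   ridge 1390 0.0722 c [0.6438 0.2616] wh [50.4 16.8] yaw 2.74
w2 tray 11150 zmed 0.0456 c [0.5719 0.0783] wh [218.9 148.7] yaw 3.6
top tubR 789 zmed 0.0428 c [ 0.6007 -0.3556] wh [83.9 59.6] yaw 14.23
   ridge 184 0.0703 c [ 0.6    -0.3557] wh [49.5 16.8] yaw 13.75
top tubL 793 zmed 0.0425 c [0.6433 0.2607] wh [85.6 56. ] yaw 1.45
   ridge 181 0.0702 c [0.6435 0.2619] wh [50.5 16. ] yaw 3.2
top tray 1764 zmed 0.0437 c [0.5721 0.0776] wh [219.1 148.7] yaw 3.61
side tubR 136 zmed 0.0447 c [ 0.5999 -0.3522] wh [79.8 52.5] yaw 16.27
   ridge 42 0.0709 c [ 0.5998 -0.3524] wh [42.2 10.9] yaw 11.4
side tubL 854 zmed 0.0442 c [0.6444 0.2631] wh [86.5 59.4] yaw 2.31
   ridge 225 0.0705 c [0.644  0.2643] wh [49.3 17.6] yaw 1.17
side tray 1554 zmed 0.0448 c [0.5726 0.0784] wh [217.7 151.3] yaw 3.39
```

```bash
python3 - <<'E'
from h import *
for f in ('w2.npz','a_topc.npz'):
    X=np.load(f)['X']; c=np.array([.5720,.0780]);a=np.radians(3.6)
    P=crop(X,.42,.72,-.02,.2,-.01,.06); R=np.array([[np.cos(a),np.sin(a)],[-np.sin(a),np.cos(a)]])
    L=(P[:,:2]-c)@R.T*1000; z=P[:,2]
    hi=z>.038
    # profiles
    m=hi&(L[:,0]>10)&(L[:,0]<90); print('y, pockets:',[(int(b),n) for b,n in zip(np.arange(-80,80,2),np.histogram(L[m,1],np.arange(-80,82,2))[0]) if n>3])
    m=hi&(abs(L[:,1])<60)&(abs(L[:,1])>8); print('x:',[(int(b),n) for b,n in zip(np.arange(-112,112,2),np.histogram(L[m,0],np.arange(-112,114,2))[0]) if n>3])
    fl=(z<.02); m=fl&(L[:,0]>20)&(L[:,0]<90); print('floor pockets',np.median(z[m]))
E
```

```text
y, pockets: [(-74, np.int64(169)), (-72, np.int64(215)), (-70, np.int64(220)), (-68, np.int64(191)), (-66, np.int64(205)), (-64, np.int64(226)), (-2, np.int64(210)), (0, np.int64(212)), (2, np.int64(18)), (64, np.int64(282)), (66, np.int64(210)), (68, np.int64(206)), (70, np.int64(204)), (72, np.int64(207)), (74, np.int64(24))]
x: [(-110, np.int64(74)), (-108, np.int64(182)), (-106, np.int64(187)), (-104, np.int64(192)), (-102, np.int64(192)), (-100, np.int64(513)), (-98, np.int64(22)), (4, np.int64(58)), (6, np.int64(245)), (8, np.int64(411)), (10, np.int64(5)), (98, np.int64(102)), (100, np.int64(302)), (102, np.int64(297)), (104, np.int64(310)), (106, np.int64(299)), (108, np.int64(153))]
floor pockets 0.004412147892199458
y, pockets: [(-76, np.int64(13)), (-74, np.int64(36)), (-72, np.int64(38)), (-70, np.int64(36)), (-68, np.int64(36)), (-66, np.int64(21)), (-4, np.int64(22)), (-2, np.int64(33)), (0, np.int64(27)), (62, np.int64(22)), (64, np.int64(39)), (66, np.int64(37)), (68, np.int64(39)), (70, np.int64(36)), (72, np.int64(28))]
x: [(-108, np.int64(38)), (-106, np.int64(49)), (-104, np.int64(54)), (-102, np.int64(49)), (-100, np.int64(40)), (-98, np.int64(15)), (4, np.int64(46)), (6, np.int64(54)), (8, np.int64(18)), (98, np.int64(55)), (100, np.int64(47)), (102, np.int64(39)), (104, np.int64(57)), (106, np.int64(43)), (108, np.int64(18))]
floor pockets 0.0014305793857790814
```

```bash
cat >> h.py <<'E'
TC=np.array([.5720,.0780]);TA=np.radians(3.6)
def tr(x,y): # tray frame (mm from centre) -> world xy
    c,s=np.cos(TA),np.sin(TA); x/=1000;y/=1000
    return np.array([TC[0]+c*x-s*y,TC[1]+s*x+c*y])
def pick_place(src,yaw,dst,dyaw,zg=.073):
    q=qdown(yaw).as_quat()
    r.reach([*src,.16],q); command_gripper(.05,60)
    r.move_straight([*src,zg],q,speed=.12,max_force=15); command_gripper(0,60)
    s=r.read_state(); print('grip',s['grip_width'],s['eef_pos'])
    r.move_straight([*src,.17],q,speed=.15)
    print('lifted',r.read_state()['grip_width'])
    q2=qdown(dyaw).as_quat()
    r.move_straight([*dst,.17],q2,speed=.2)
    r.move_straight([*dst,.125],q2,speed=.1)
    st=r.move_straight([*dst,zg+.0035],q2,speed=.04,max_force=12)
    s=r.read_state(); print('stopped',st,s['eef_pos'],s['contact_force'],s['time_s'])
    return st
E
python3 - <<'E'
from h import *
st=pick_place(np.array([.6438,.2618]),np.radians(2.2),tr(54,33),TA)
snap('wrist','p1')
E
```

```text
grip 0.014844382665592749 [0.64422177 0.26202712 0.0739784 ]
lifted 0.014536271553238627
stopped True [0.62349326 0.11441199 0.07792739] [-0.9484885   0.0969861   4.66723708] 9.0583
```

View pics/p1.png

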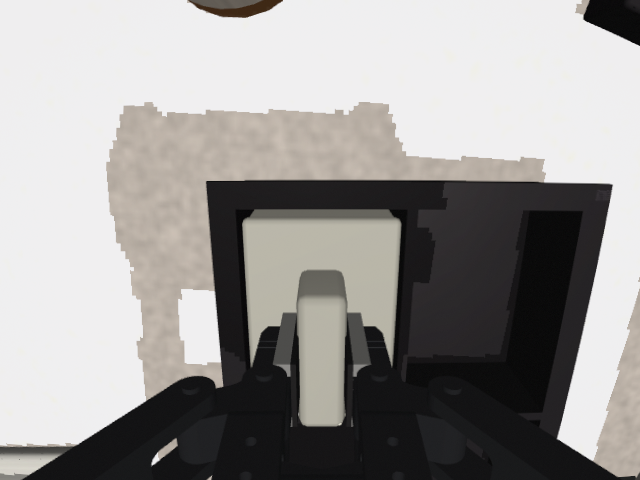

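The tub sits level within the left pocket, flush with the rim, about (322,290). I release it, check it, and look at the right tub again.

```bash
python3 - <<'E'
from h import *
command_gripper(.04); s=r.read_state(); p=np.array(s['eef_pos'])
r.move_straight([p[0],p[1],.15],speed=.15)
r.move_straight([p[0]-.02,p[1]-.02,.28],speed=.25)
im,X,T=snap('wrist','p2')
P=crop(X,.57,.69,.06,.2,.062,.095); P=clean(P); print('ridge',np.median(P[:,2]),*rect(P[:,:2]),'target',tr(54,33))
P=crop(X,.42,.72,-.05,.22,.04,.056);print('tray+tub',rect(clean(P)[:,:2]))
r.reach([0.60,-0.32,0.28],qdown(0).as_quat()); im,X,T=snap('wrist','p3')
P=clean(crop(X,.45,.75,-.50,-.22,.064,.078)); print('R ridge',np.median(P[:,2]),*rect(P[:,:2]))
P=clean(crop(X,.45,.75,-.50,-.26,.038,.056)); print('R lid',*rect(P[:,:2]),r.read_state()['time_s'])
E
```

```text
ridge 0.07652664357014208 [0.62366809 0.11447314] (48.91046905517578, 16.215110778808594) 3.475048780441284 target [0.62382136 0.11432557]
tray+tub (array([0.57167157, 0.07804228]), (219.22659301757812, 148.85911560058594), 3.623264789581299)
R ridge 0.07241470677894862 [ 0.54719952 -0.336741  ] (161.6667022705078, 38.335914611816406) -19.782012939453125
R lid [ 0.6005072 -0.3287373] (301.7943420410156, 129.64369201660156) 1.6902811527252197 12.4333
```

View pics/p2.png

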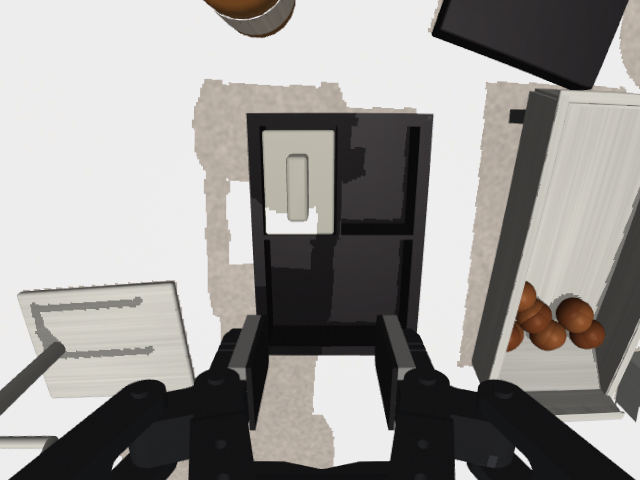

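View pics/p3.png

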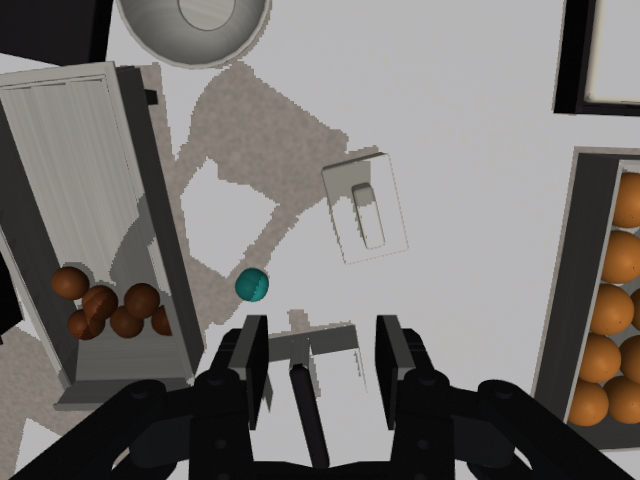

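The left tub is at its target. The right tub is at (365,208) in the latest view; my crop there was contaminated, so I refit it in a tighter box and pick.

```bash
python3 - <<'E'
from h import *
X=np.load('p3.npz')['X']
P=clean(crop(X,.53,.68,-.43,-.29,.064,.078)); c,wh,a=rect(P[:,:2]); print(c,wh,a)
P=clean(crop(X,.53,.68,-.43,-.29,.038,.056)); c2,wh2,a2=rect(P[:,:2]); print(c2,wh2,a2)
assert abs(wh2[0]-85)<4 and abs(wh2[1]-57)<4
yaw=np.radians((a+2*a2)/3)
st=pick_place((c+c2)/2,yaw,tr(54,-33),TA)
if True:
    s=r.read_state()
    if s['eef_pos'][2]<.080:
        command_gripper(.04); p=np.array(r.read_state()['eef_pos'])
        r.move_straight([p[0],p[1],.15],speed=.15)
        r.reach([.58,-0.03,.30],qdown(TA).as_quat())
im,X,T=snap('wrist','p4')
for y in(33,-33):
    t=tr(54,y); P=clean(crop(X,t[0]-.05,t[0]+.05,t[1]-.03,t[1]+.03,.064,.095)); print('ridge',np.median(P[:,2]),rect(P[:,:2]),'target',t)
print(r.read_state()['time_s'])
E
```

```text
[ 0.60127637 -0.35622055] (48.95273971557617, 16.16798210144043) 14.837645530700684
[ 0.60103278 -0.35636142] (85.35240173339844, 57.96654510498047) 14.81762981414795
grip 0.014790480852897976 [ 0.60152537 -0.3564555   0.0739751 ]
lifted 0.015054696702420094
stopped False [0.62816307 0.04847993 0.07683288] [-0.25332985 -0.21984335  0.41532472] 19.4667
ridge 0.07618608911083186 (array([0.62334021, 0.1138457 ]), (50.26070022583008, 16.503854751586914), 3.9246768951416016) target [0.62382136 0.11432557]
ridge nan (array([0., 0.]), (0.0, 0.0), 0.0) target [0.62796553 0.04845581]
21.3583
  return _methods._mean(a, axis=axis, dtype=dtype,
  ret = ret.dtype.type(ret / rcount)
```

View pics/p4.png

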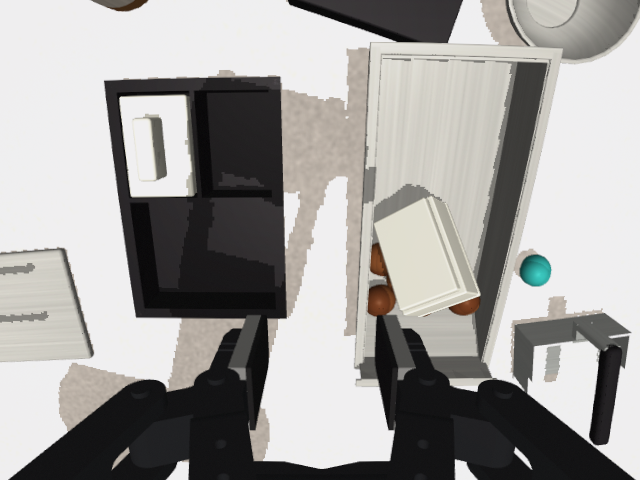

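The right tub caught the pan's high wall (carried too low, my error) and now lies in the pan on the meatballs, about (428,258). I need a closer look from several views.

```bash
python3 - <<'E'
from h import *
print(r.solve_ik([.60,-.14,.33],qdown(0).as_quat()))
r.reach([.60,-.14,.33],qdown(0).as_quat()); snap('wrist','q1'); snap('top','q2'); snap('side','q3')
a=cv2.imread('pics/q2.png')[150:350,310:510]; b=cv2.imread('pics/q3.png')[160:320,220:420]
cv2.imwrite('pics/q23.png',np.hstack([cv2.resize(a,(400,400)),cv2.resize(b,(400,320))][:1]+[cv2.copyMakeBorder(cv2.resize(b,(400,320)),0,80,0,0,0)]))
E
```

```text
[-3.53554389e-01  4.77755796e-01  1.11261289e+00 -4.44089210e-16
  1.55122397e+00  1.21724194e+00]
```

View pics/q1.png

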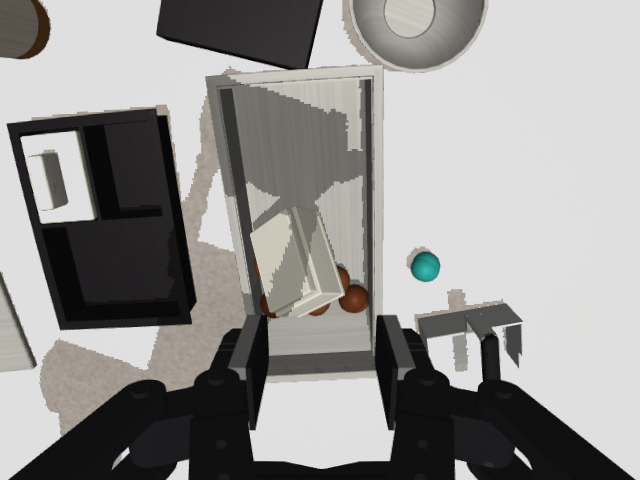

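View pics/q23.png

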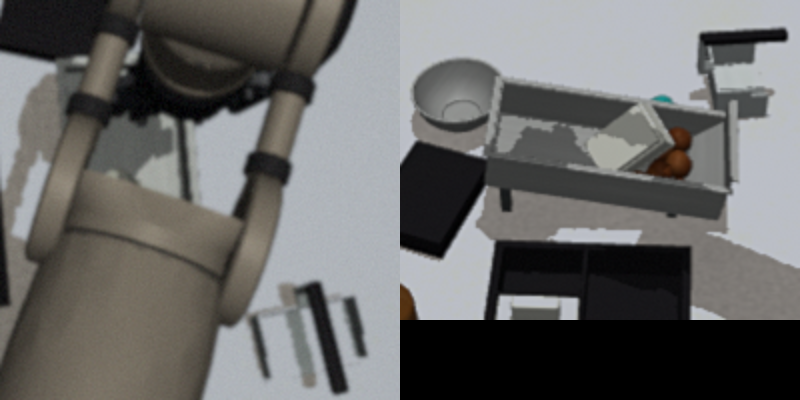

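```bash
cat >planes.py <<'E'
from h import *
import sys
def planes(f,box,sat=40,n=5):
    D=np.load(f); X=D['X']; im=D['im'].astype(int)
    m=(X[...,0]>box[0])&(X[...,0]<box[1])&(X[...,1]>box[2])&(X[...,1]<box[3])&(X[...,2]>box[4])
    m&=(im.max(-1)-im.min(-1))<sat
    P=X[m]; uv=np.argwhere(m)[:,::-1]
    rng=np.random.default_rng(0)
    for k in range(n):
        if len(P)<150: break
        best=None
        for _ in range(600):
            a=P[rng.integers(len(P))]; near=np.where(np.linalg.norm(P-a,axis=1)<.02)[0]
            b=P[rng.choice(near,2)]
            nn=np.cross(b[0]-a,b[1]-a); L=np.linalg.norm(nn)
            if L<1e-6: continue
            nn/=L; q=abs((P-a)@nn)<.0012
            if best is None or q.sum()>best.sum(): best=q
        Q=P[best]; c=Q.mean(0); nn=np.linalg.svd(Q-c,full_matrices=False)[2][2]; nn*=np.sign(nn[2])
        print(len(Q),'c',c.round(4),'n',nn.round(3),'tilt',np.degrees(np.arccos(nn[2])).round(1),'px',uv[best].mean(0).round(0))
        # in-plane extent
        e1=np.cross([0,0,1],nn);e1/=np.linalg.norm(e1);e2=np.cross(nn,e1)
        UV=np.c_[(Q-c)@e1,(Q-c)@e2]
        cc,wh,a=rect(clean(np.c_[UV],k=8)); ax=np.cos(np.radians(a))*e1+np.sin(np.radians(a))*e2
        print('    rect',np.round(wh,1),'centre',(c+cc[0]*e1+cc[1]*e2).round(4),'longaxis',ax.round(3))
        P=P[~best];uv=uv[~best]
E
python3 - <<'E'
from planes import *
X=np.load('q1.npz')['X']
for px in [(345,290),(300,120),(280,260),(325,265),(310,300),(260,240),(332,285),(370,320)]: print(px,X[px[1],px[0]].round(4))
print('pan rim high'); P=clean(crop(X,.35,.85,-.23,-.0,.09,.13)); print(rect(P[:,:2]))
E
```

```text
(345, 290) [ 0.5097 -0.1635  0.0516]
(300, 120) [ 0.6734 -0.1211  0.054 ]
(280, 260) [ 0.5592 -0.1046  0.1025]
(325, 265) [ 0.554  -0.1431  0.1006]
(310, 300) [ 0.53   -0.1304  0.1202]
(260, 240) [ 0.5705 -0.085   0.0804]
(332, 285) [ 0.5401 -0.1489  0.1118]
(370, 320) [ 0.4718 -0.1909  0.0431]
pan rim high
(array([ 0.60665662, -0.12549627]), (208.88584899902344, 132.8031463623047), 3.5075557231903076)
```

```bash
python3 -c "
import cv2; a=cv2.imread('pics/q1.png')[180:340,220:390]; cv2.imwrite('pics/q1c.png',cv2.resize(a,None,fx=3.6,fy=3.6,interpolation=2))
a=cv2.imread('pics/p4.png')[170:330,350:500]; cv2.imwrite('pics/p4c.png',cv2.resize(a,None,fx=3.6,fy=3.6,interpolation=2))"
```

```text
(no output)
```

View pics/q1c.png

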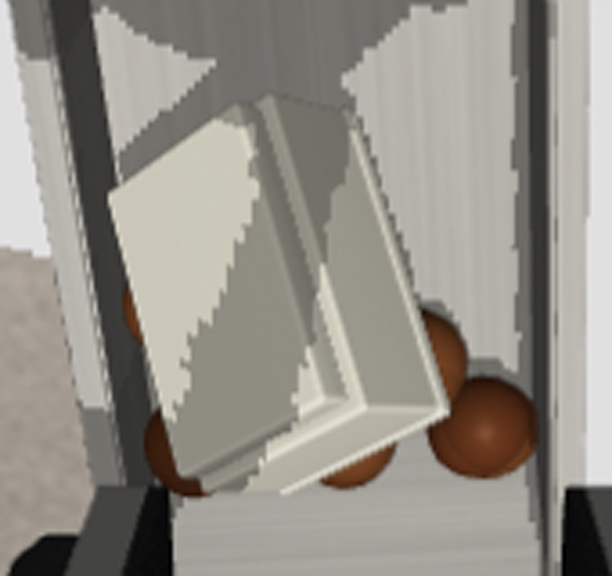

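View pics/p4c.png

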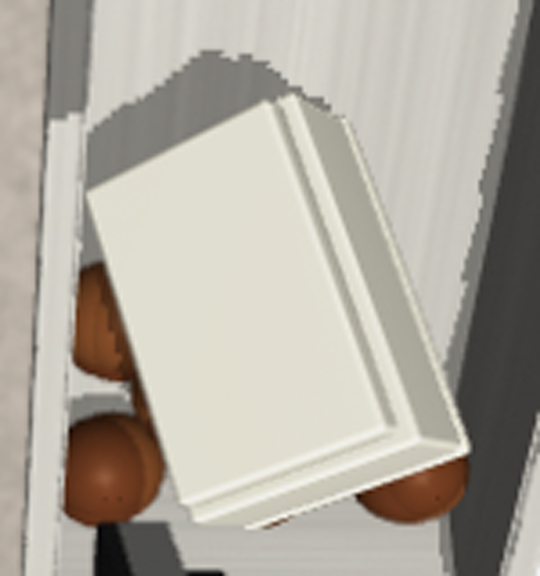

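```bash
python3 - <<'E'
from planes import *
planes('q1.npz',(.49,.62,-.18,-.065,.055),n=4)
print(); planes('p4.npz',(.49,.62,-.18,-.065,.055),n=4)
E
```

```text
11719 c [ 0.6115 -0.1159  0.3649] n [ 1.    -0.016  0.022] tilt 88.7 px [210. 422.]
    rect [294.8  97.8] centre [ 0.6142 -0.1203  0.2368] longaxis [ 0.023  0.044 -0.999]
8377 c [ 0.6161 -0.1393  0.3713] n [-0.997 -0.001  0.076] tilt 85.7 px [319. 438.]
    rect [337.2  78.6] centre [ 0.6049 -0.1183  0.2244] longaxis [ 0.076 -0.105  0.992]
3345 c [ 0.5587 -0.1024  0.1005] n [0.322 0.627 0.709] tilt 44.8 px [278. 260.]
    rect [95.2 78.3] centre [ 0.5573 -0.0896  0.0898] longaxis [-0.756 -0.28   0.591]
3705 c [ 0.6069 -0.1293  0.3421] n [-1.    -0.002  0.021] tilt 88.8 px [277. 386.]
    rect [320.3  91. ] centre [ 0.6043 -0.1225  0.2211] longaxis [ 0.022 -0.091  0.996]

5761 c [ 0.5941 -0.0802  0.3325] n [-0.999 -0.03   0.034] tilt 88.1 px [545. 428.]
    rect [302.   67.9] centre [ 0.5898 -0.0818  0.2032] longaxis [-0.028 -0.159 -0.987]
4984 c [ 0.5567 -0.1024  0.1017] n [0.324 0.63  0.705] tilt 45.1 px [413. 256.]
    rect [78.1 75.6] centre [ 0.5509 -0.0922  0.0952] longaxis [-0.745 -0.289  0.601]
2506 c [ 0.5808 -0.0714  0.3311] n [-0.035  0.298  0.954] tilt 17.5 px [485. 447.]
    rect [26.3 19.7] centre [ 0.5824 -0.0742  0.332 ] longaxis [-0.999 -0.033 -0.026]
1594 c [ 0.5884 -0.0728  0.3379] n [-0.072  0.947  0.313] tilt 71.8 px [510. 444.]
    rect [38.5 24.2] centre [ 0.5882 -0.0724  0.3369] longaxis [-0.527  0.23  -0.818]
```

```bash
cat >tubfit.py <<'E'
from h import *
from scipy.optimize import least_squares
# boxes in tub frame: centre, half
B=[(np.array([0,0,.005]),np.array([.039,.025,.005])),(np.array([0,0,.027]),np.array([.042,.028,.017])),(np.array([0,0,.058]),np.array([.025,.008,.014]))]
def sdf(p):
    ds=[]
    for c,h in B:
        q=abs(p-c)-h; ds.append(np.linalg.norm(np.maximum(q,0),axis=1)+np.minimum(q.max(1),0))
    return np.min(ds,0)
def fit(P,c0,R0):
    def f(v):
        R=(Rn.from_rotvec(v[3:])*R0).as_matrix(); return sdf((P-v[:3]-c0)@R)
    s=least_squares(f,np.zeros(6),loss='soft_l1',f_scale=.0015,diff_step=1e-5)
    R=Rn.from_rotvec(s.x[3:])*R0; return c0+s.x[:3],R,s.cost,np.median(abs(f(s.x)))
def fit_multi(P,zhint=None,n=8):
    rng=np.random.default_rng(1); best=None
    Q=P[rng.choice(len(P),min(700,len(P)),replace=False)]
    for k in range(n):
        z=-np.array(zhint) if zhint is not None else None
        a=np.pi*k/n
        e=np.cross([0,0,1],z) ; e=np.array([1.,0,0])if np.linalg.norm(e)<.05 else e/np.linalg.norm(e); f_=np.cross(z,e)
        x=np.cos(a)*e+np.sin(a)*f_; R=Rn.from_matrix(np.c_[x,np.cross(z,x),z])
        c0=P.mean(0)-z*.0+(-z)*0
        res=fit(Q,c0-z*.01,R)
        if best is None or res[2]<best[2]: best=res
    return best
def seg(f,box,sat=45):
    D=np.load(f);X=D['X'];im=D['im'].astype(int)
    m=(X[...,0]>box[0])&(X[...,0]<box[1])&(X[...,1]>box[2])&(X[...,1]<box[3])&(X[...,2]>box[4])&(X[...,2]<box[5])&((im.max(-1)-im.min(-1))<sat)&(im.min(-1)>70)
    return X[m]
E
python3 - <<'E'
from tubfit import *
for f in('q1.npz','p4.npz'):
    P=clean(seg(f,(.505,.62,-.17,-.065,.066,.15))); print(len(P),P.min(0),P.max(0))
    c,R,cost,med=fit_multi(P,(.323,.628,.707)); M=R.as_matrix()
    print('origin',c.round(4),'x',M[:,0].round(3),'y',M[:,1].round(3),'z',M[:,2].round(3),cost,med)
    pts=np.array([[sx*.042,sy*.028,z] for z in(.01,.044) for sx in(-1,1) for sy in(-1,1)]+[[sx*.025,sy*.008,.072] for sx in(-1,1) for sy in(-1,1)])
    print((pts@M.T+c).round(3).tolist())
E
```

```text
8128 [ 0.50501422 -0.15961086  0.06601414] [ 0.6199934  -0.0650121   0.13130592]
origin [ 0.5585 -0.1012  0.1001] x [-0.755 -0.294  0.587] y [-0.574  0.73  -0.372] z [-0.319 -0.618 -0.719] 0.002068007956737622 0.00042924379022223763
[[0.603, -0.115, 0.079], [0.571, -0.075, 0.058], [0.54, -0.14, 0.128], [0.508, -0.099, 0.107], [0.592, -0.136, 0.054], [0.56, -0.096, 0.033], [0.529, -0.161, 0.104], [0.497, -0.12, 0.083], [0.559, -0.144, 0.037], [0.55, -0.132, 0.031], [0.521, -0.159, 0.066], [0.512, -0.147, 0.06]]
9258 [ 0.50500691 -0.15993415  0.06604546] [ 0.6197563  -0.06500886  0.13186708]
origin [ 0.5611 -0.0934  0.1057] x [-0.751 -0.292  0.592] y [-0.579  0.722 -0.379] z [-0.317 -0.627 -0.712] 0.0019001430571010136 0.000869574011263646
[[0.606, -0.108, 0.084], [0.573, -0.067, 0.063], [0.543, -0.132, 0.134], [0.51, -0.092, 0.113], [0.595, -0.129, 0.06], [0.562, -0.088, 0.039], [0.532, -0.153, 0.11], [0.499, -0.113, 0.089], [0.562, -0.137, 0.043], [0.552, -0.125, 0.037], [0.524, -0.152, 0.072], [0.515, -0.14, 0.066]]
```

```bash
cat >plan1.py <<'E'
from tubfit import *
c=np.array([.5585,-.1012,.1001]); M=np.array([[-.755,-.574,-.319],[-.294,.730,-.618],[.587,-.372,-.719]])
U,_,V=np.linalg.svd(M); M=U@V
def toolrot(M,dt,sgn):  # tool z = dt in tub frame, tool y = sgn*tub y
    z=M@dt; y=sgn*M[:,1]; return np.c_[np.cross(y,z),y,z]
down=np.array([0,0,-1.]); v=down-(down@M[:,1])*M[:,1]; v/=np.linalg.norm(v); dt=M.T@v; dt[1]=0
E
python3 - <<'E'
from plan1 import *
print('dt',dt)
g=np.array([.042,0,.010])+.016*dt
for sgn in(1,-1):
    R=toolrot(M,dt,sgn); q=Rn.from_matrix(R).as_quat(); G=c+M@g; tcp=G-.006*R[:,2]
    print(sgn,'tcp',tcp.round(4),'toolx',R[:,0].round(3), r.solve_ik(tcp,q), r.solve_ik(tcp-.1*R[:,2],q))
    for spot in [(.62,-.34),(.55,-.36),(.62,.28),(.42,0.05)]:
        th=np.arctan2(spot[1],spot[0]); 
        for dth in (0,np.pi):
          h=np.array([np.cos(th+dth),np.sin(th+dth),0])
          out=[]
          for past in (0,10,20,30):
            a=np.radians(past); 
            zt=np.cos(a)*h+np.sin(a)*np.array([0,0,1]); xt=np.cos(a)*np.array([0,0,1])-np.sin(a)*h
            M2=np.c_[xt,np.cross(zt,xt),zt]; R2=toolrot(M2,dt,sgn)
            base=np.array([*spot,0]); c2=base-M2@np.array([-.042,0,.01])+[0,0,.003]
            t2=c2+M2@g-.006*R2[:,2]
            out.append(r.solve_ik(t2,Rn.from_matrix(R2).as_quat()) is not None)
          print('   ',spot,dth>0,out)
E
```

```text
dt [-0.63237161  0.          0.77466518]
1 tcp [ 0.5259 -0.1226  0.1083] toolx [-0.786 -0.618  0.   ] [-0.2494604   0.45107421  1.9098755  -0.47256298  0.52136994 -2.10501135] [-0.19645226  0.26776721  1.86692345 -0.36501283  0.74506168 -2.196365  ]
    (0.62, -0.34) False [True, True, True, True]
    (0.62, -0.34) True [False, False, False, False]
    (0.55, -0.36) False [True, True, True, True]
    (0.55, -0.36) True [True, False, False, False]
    (0.62, 0.28) False [True, True, True, True]
    (0.62, 0.28) True [False, False, False, False]
    (0.42, 0.05) False [True, False, False, False]
    (0.42, 0.05) True [True, True, True, True]
-1 tcp [ 0.5259 -0.1226  0.1083] toolx [ 0.786  0.618 -0.   ] [-0.2494604   0.45107421  1.9098755  -0.47256298  0.52136994  1.03658131] [-0.19645226  0.26776721  1.86692345 -0.36501283  0.74506168  0.94522766]
    (0.62, -0.34) False [True, True, True, True]
    (0.62, -0.34) True [False, False, False, False]
    (0.55, -0.36) False [True, True, True, True]
    (0.55, -0.36) True [True, False, False, False]
    (0.62, 0.28) False [True, True, True, True]
    (0.62, 0.28) True [False, False, False, False]
    (0.42, 0.05) False [True, False, False, False]
    (0.42, 0.05) True [True, True, True, True]
```

```bash
python3 - <<'E'
from plan1 import *
sgn=-1
g=np.array([.042,0,.010])+.016*dt
R=toolrot(M,dt,sgn); q=Rn.from_matrix(R).as_quat(); tcp=c+M@g-.006*R[:,2]
# check tub still there: quick refit not possible from here; picture just before
command_gripper(.068,80)
r.reach(tcp-.13*R[:,2],q)
im,X,T=snap('wrist','g0')
st=r.move_straight(tcp,q,speed=.08,max_force=8); print('stop',st,r.read_state()['eef_pos'],tcp)
if not st:
    command_gripper(0,80); print('w',r.read_state()['grip_width'])
snap('wrist','g1'); print(r.read_state()['time_s'])
E
```

```text
stop False [ 0.52611626 -0.12258598  0.10874876] [ 0.52592597 -0.12264209  0.10827985]
w 0.054616246475395085
25.2917
```

View pics/g0.png

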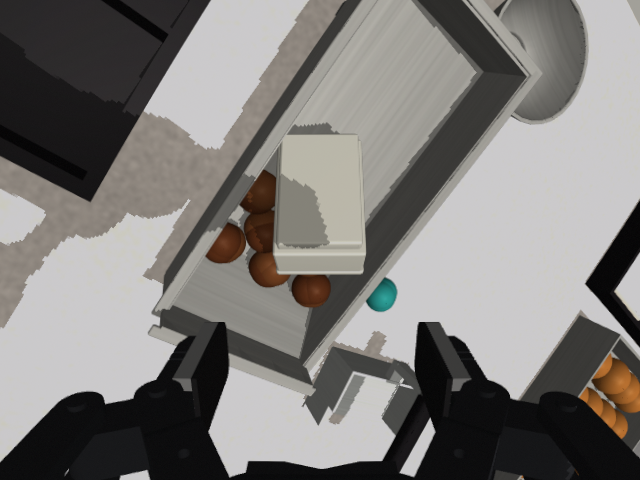

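View pics/g1.png

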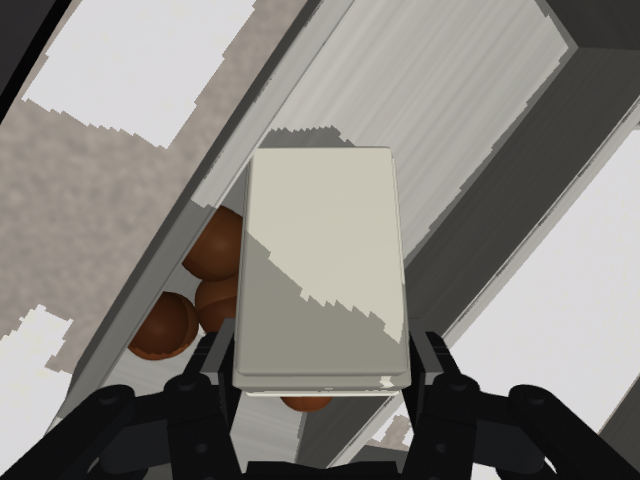

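The tub (320,260) is held across its body at 55 mm. I lift it clear and stand it on its end on the free counter at right.

```bash
python3 - <<'E'
from plan1 import *
sgn=-1; g=np.array([.042,0,.010])+.016*dt
s=r.read_state(); p=np.array(s['eef_pos'])
r.move_straight([p[0],p[1],.27],speed=.1)
print('w',r.read_state()['grip_width'])
spot=(.62,-.34); th=np.arctan2(spot[1],spot[0]); h=np.array([np.cos(th),np.sin(th),0])
M2=np.c_[[0,0,1.],np.cross(h,[0,0,1.]),h]; R2=toolrot(M2,dt,sgn); q2=Rn.from_matrix(R2).as_quat()
c2=np.array([*spot,0])-M2@np.array([-.042,0,.01]); t2=c2+M2@g-.006*R2[:,2]; print('t2',t2)
r.reach(t2+[0,0,.15],q2); print('w',r.read_state()['grip_width'])
r.move_straight(t2+[0,0,.03],q2,speed=.1)
im,X,T=snap('wrist','g2'); snap('side','g2s'); 
st=r.move_straight(t2-[0,0,.004],q2,speed=.03,max_force=6); print(st,r.read_state()['eef_pos'],r.read_state()['time_s'])
snap('wrist','g3')
E
```

```text
w 0.054799560880634535
t2 [ 0.62679236 -0.34372484  0.07767628]Traceback (most recent call last):
  File "<stdin>", line 9, in <module>
workcell.PlanningError: the arm cannot take that pose within its joint ranges
```

```bash
python3 - <<'E'
from plan1 import *
sgn=-1; g=np.array([.042,0,.010])+.016*dt
for spot in [(.62,-.34),(.57,-.34),(.58,-.36)]:
    th=np.arctan2(spot[1],spot[0]); h=np.array([np.cos(th),np.sin(th),0])
    M2=np.c_[[0,0,1.],np.cross(h,[0,0,1.]),h]; R2=toolrot(M2,dt,sgn); q2=Rn.from_matrix(R2).as_quat()
    c2=np.array([*spot,0])-M2@np.array([-.042,0,.01]); t2=c2+M2@g-.006*R2[:,2]
    print(spot,[(k,None if (j:=r.solve_ik(t2+[0,0,k],q2)) is None else np.round(j,2).tolist()) for k in(0,.04,.08,.1,.12,.15)])
E
```

```text
(0.62, -0.34) [(0, [-0.66, 0.7, 1.89, 2.79, 0.35, 1.81]), (0.04, None), (0.08, None), (0.1, None), (0.12, None), (0.15, None)]
(0.57, -0.34) [(0, [-0.71, 0.67, 2.01, 2.82, 0.44, 1.75]), (0.04, [-0.71, 0.58, 2.0, 2.74, 0.34, 1.85]), (0.08, None), (0.1, None), (0.12, None), (0.15, None)]
(0.58, -0.36) [(0, [-0.72, 0.68, 1.96, 2.81, 0.4, 1.77]), (0.04, [-0.72, 0.6, 1.95, 2.71, 0.31, 1.88]), (0.08, None), (0.1, None), (0.12, None), (0.15, None)]
```

```bash
python3 - <<'E'
from plan1 import *
sgn=-1; g=np.array([.042,0,.010])+.016*dt
X=np.load('a_topc.npz')['X']; P=crop(X,.2,.5,-.6,-.3,.02,.12); print('things near', [ (np.round(P[:,0][P[:,1]<-.43].min(),3) if (P[:,1]<-.43).any() else None), P[P[:,1]<-.40][:, 1].max() if (P[:,1]<-.40).any() else None])
for spot in [(.27,-.385),(.25,-.36),(.24,-.4)]:
  for sgn in(1,-1):
    th=np.arctan2(spot[1],spot[0]); h=-np.array([np.cos(th),np.sin(th),0])
    M2=np.c_[[0,0,1.],np.cross(h,[0,0,1.]),h]; R2=toolrot(M2,dt,sgn); q2=Rn.from_matrix(R2).as_quat()
    c2=np.array([*spot,0])-M2@np.array([-.042,0,.01]); t2=c2+M2@g-.006*R2[:,2]
    print(spot,sgn,t2.round(3),[(k,None if (j:=r.solve_ik(t2+[0,0,k],q2)) is None else np.round(j,2).tolist()) for k in(0,.05,.1,.15)])
E
```

```text
things near [np.float64(0.349), np.float64(-0.557243040517849)]
(0.27, -0.385) 1 [ 0.266 -0.379  0.078] [(0, [-1.07, 0.93, 1.28, -0.09, 1.81, -1.66]), (0.05, [-1.07, 0.86, 1.27, -0.09, 1.89, -1.67]), (0.1, [-1.07, 0.8, 1.24, -0.09, 1.98, -1.68]), (0.15, [-1.07, 0.75, 1.19, -0.1, 2.08, -1.69])]
(0.27, -0.385) -1 [ 0.266 -0.379  0.078] [(0, [-1.07, 0.93, 1.28, -0.09, 1.81, 1.48]), (0.05, [-1.07, 0.86, 1.27, -0.09, 1.89, 1.47]), (0.1, [-1.07, 0.8, 1.24, -0.09, 1.98, 1.46]), (0.15, [-1.07, 0.75, 1.19, -0.1, 2.08, 1.45])]
(0.25, -0.36) 1 [ 0.246 -0.354  0.078] [(0, [-1.08, 0.89, 1.4, -0.09, 1.74, -1.66]), (0.05, [-1.08, 0.82, 1.38, -0.09, 1.83, -1.67]), (0.1, [-1.08, 0.75, 1.35, -0.1, 1.92, -1.68]), (0.15, [-1.08, 0.7, 1.31, -0.1, 2.02, -1.69])]
(0.25, -0.36) -1 [ 0.246 -0.354  0.078] [(0, [-1.08, 0.89, 1.4, -0.09, 1.74, 1.48]), (0.05, [-1.08, 0.82, 1.38, -0.09, 1.83, 1.47]), (0.1, [-1.08, 0.75, 1.35, -0.1, 1.92, 1.46]), (0.15, [-1.08, 0.7, 1.31, -0.1, 2.02, 1.45])]
(0.24, -0.4) 1 [ 0.236 -0.393  0.078] [(0, [-1.14, 0.93, 1.3, -0.09, 1.8, -1.66]), (0.05, [-1.14, 0.86, 1.28, -0.09, 1.88, -1.67]), (0.1, [-1.14, 0.8, 1.25, -0.09, 1.97, -1.68]), (0.15, [-1.14, 0.74, 1.21, -0.1, 2.07, -1.69])]
(0.24, -0.4) -1 [ 0.236 -0.393  0.078] [(0, [-1.14, 0.93, 1.3, -0.09, 1.8, 1.48]), (0.05, [-1.14, 0.86, 1.28, -0.09, 1.88, 1.47]), (0.1, [-1.14, 0.8, 1.25, -0.09, 1.97, 1.46]), (0.15, [-1.14, 0.74, 1.21, -0.1, 2.07, 1.45])]
```

```bash
python3 - <<'E'
from plan1 import *
sgn=-1; g=np.array([.042,0,.010])+.016*dt
spot=(.27,-.385); th=np.arctan2(spot[1],spot[0]); h=-np.array([np.cos(th),np.sin(th),0])
M2=np.c_[[0,0,1.],np.cross(h,[0,0,1.]),h]; R2=toolrot(M2,dt,sgn); q2=Rn.from_matrix(R2).as_quat()
print('toolx',R2[:,0])
c2=np.array([*spot,0])-M2@np.array([-.042,0,.01]); t2=c2+M2@g-.006*R2[:,2]
r.reach(t2+[0,0,.15],q2); print('w',r.read_state()['grip_width'])
r.move_straight(t2+[0,0,.025],q2,speed=.12)
snap('side','g2s'); snap('wrist','g2'); snap('top','g2t')
print(r.read_state()['time_s'])
E
```

```text
toolx [ 0.36309244 -0.51774292 -0.77466518]
w 0.054747953124321035
29.775
```

View pics/g2s.png

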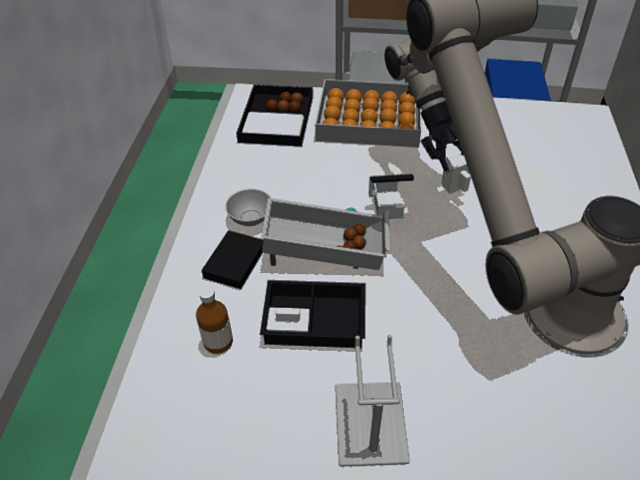

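View pics/g2.png

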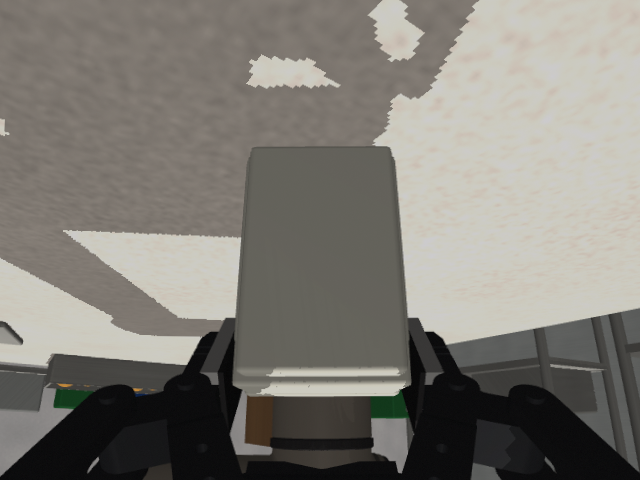

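```bash
python3 - <<'E'
from plan1 import *
s=r.read_state(); p=np.array(s['eef_pos']);q=s['eef_rot']; Rt=Rn.from_quat(q).as_matrix()
st=r.move_straight(p-[0,0,.030],q,speed=.03,max_force=5); s=r.read_state(); print(st,s['eef_pos'],s['contact_force'])
command_gripper(.07); p=np.array(r.read_state()['eef_pos'])
r.move_straight(p-.10*Rt[:,2],q,speed=.1)
snap('side','g4s'); snap('wrist','g4'); print(r.read_state()['time_s'])
a=cv2.imread('pics/g4s.png')[60:260,320:560]; cv2.imwrite('pics/g4sc.png',cv2.resize(a,None,fx=3,fy=3))
E
```

```text
True [ 0.265385   -0.37838697  0.07911245] [ 0.6781236  -0.64415071  4.79313383]
32.0833
```

View pics/g4sc.png

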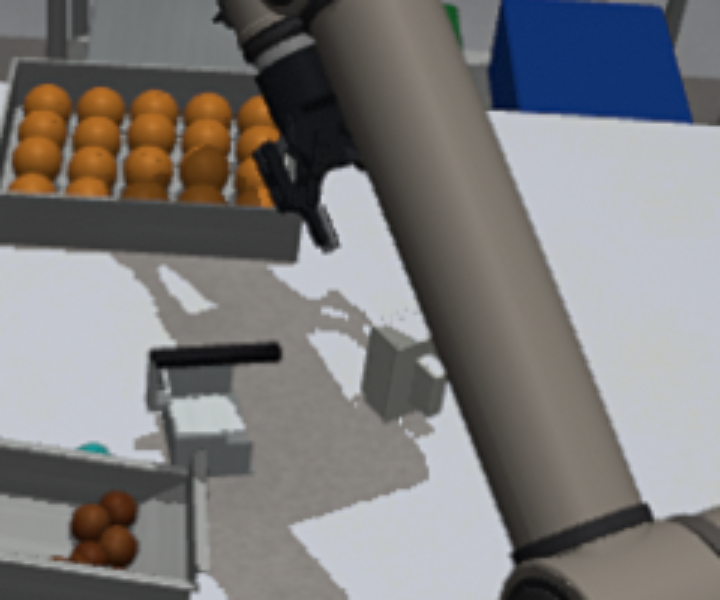

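View pics/g4.png

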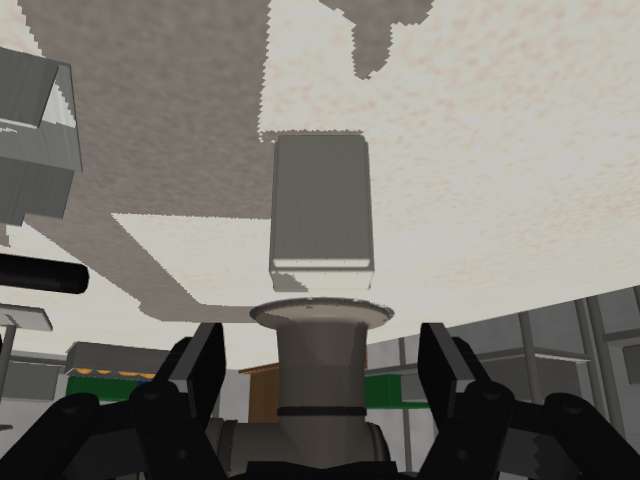

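```bash
python3 - <<'E'
from h import *
th=np.arctan2(-.385,.27); u=np.array([np.cos(th),np.sin(th)]); q=qdown(th).as_quat()
s=r.read_state(); p=np.array(s['eef_pos']); print(p)
r.move_straight([p[0],p[1],.20],speed=.2)
command_gripper(0)
for R0 in (.38,.39,.40):
    if r.solve_ik([*(u*R0),.097],q) is not None: break
print(R0)
r.reach([*(u*R0),.20],q)
r.move_straight([*(u*R0),.097],q,speed=.12)
st=r.move_straight([*(u*.485),.097],q,speed=.12,max_force=15); print(st,r.read_state()['eef_pos'])
r.move_straight([*(u*.40),.25],q,speed=.25)
snap('wrist','g5'); print(r.read_state()['time_s'])
E
```

```text
[ 0.30958217 -0.44125664  0.14140527]
0.38
True [ 0.24939345 -0.35546962  0.09817916]
36.6333
```

View pics/g5.png

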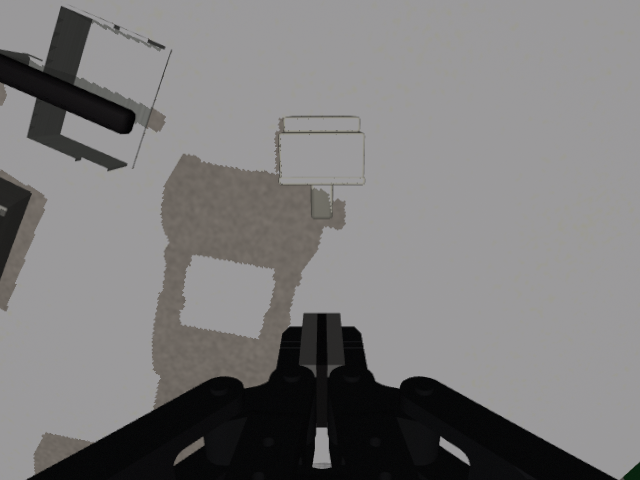

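```bash
python3 - <<'E'
from h import *
th=np.arctan2(-.385,.27); u=np.array([np.cos(th),np.sin(th)]); q=qdown(th).as_quat()
X=np.load('g5.npz')['X']; P=clean(crop(X,.15,.4,-.55,-.25,.02,.12)); rr=P[:,:2]@u
for a,b in((.02,.06),(.06,.075),(.075,.1)):
    m=(P[:,2]>a)&(P[:,2]<b); print(a,b,m.sum(),rr[m].min() if m.any() else 0,rr[m].max() if m.any() else 0,np.median(P[m,2]) if m.any() else 0)
r.move_straight([*(u*.395),.099],q,speed=.15)
st=r.move_straight([*(u*.49),.099],q,speed=.05,max_force=25); s=r.read_state();print(st,s['eef_pos'],np.linalg.norm(s['eef_pos'][:2]),s['contact_force'])
r.move_straight([*(u*.42),.25],q,speed=.25)
snap('wrist','g6'); print(r.read_state()['time_s'])
E
```

```text
0.02 0.06 219 0.43869224441196286 0.4777859633139907 0.03242509581645195
0.06 0.075 713 0.40635862765136005 0.43046664429342885 0.06730803193246612
0.075 0.1 7092 0.4332008636395981 0.49323648961725836 0.08495731806717116
True [ 0.25107155 -0.35778665  0.09957788] 0.4370906188491453 [-3.3824831   4.73807935  9.95053732]
39.6
```

View pics/g6.png

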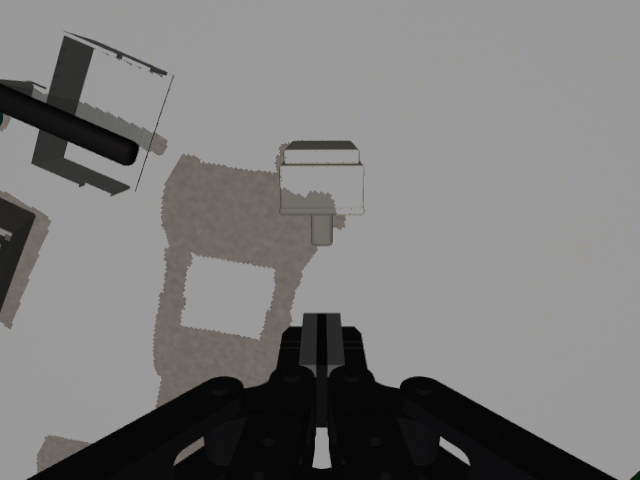

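```bash
cat > flip.py <<'E'
from tubfit import *
th=np.arctan2(-.385,.27); u=np.array([np.cos(th),np.sin(th),0])
P=clean(seg('g6.npz',(.15,.4,-.55,-.25,.02,.12)))
x=np.array([0,0,1.]); z=-u; R0=Rn.from_matrix(np.c_[x,np.cross(z,x),z])
Q=P[np.random.default_rng(0).choice(len(P),900,replace=False)]
c,R,cost,med=fit(Q,np.array([*(u[:2]*.48),.042]),R0); M=R.as_matrix()
E
python3 - <<'E'
from flip import *
print(len(P),c.round(4),M.round(3).tolist(),med)
y=M[:,1]; yaw=None
from plan1 import toolrot
gt=np.array([.024,0,.027])
for tilt in (0,30,60,70,75):
  for sgn in(1,-1):
    a=np.radians(tilt); Rt=toolrot(M,np.array([-1.,0,0]),sgn)
    Rr=Rn.from_rotvec(-M[:,1]*a).as_matrix(); 
    if tilt and (Rr@M[:,2])[2]<0: Rr=Rr.T
    M3=Rr@M; R3=Rr@Rt
    # edge (-.039,0,0) at same radius spot, z .03
    c3=np.array([*(u[:2]*.50),.03])-M3@np.array([-.039,0,0]) if tilt else c
    t3=c3+M3@gt-.006*R3[:,2]
    j=r.solve_ik(t3,Rn.from_matrix(R3).as_quat()); print(tilt,sgn,R3[:,0].round(2),t3.round(3),None if j is None else np.round(j,2))
E
```

```text
5977 [ 0.2743 -0.3907  0.0435] [[-0.011, 0.818, -0.575], [0.011, 0.575, 0.818], [1.0, 0.003, -0.015]] 0.0004734121043600062
0 1 [-0.57  0.82 -0.02] [ 0.258 -0.368  0.073] [-1.13  0.46  1.96  0.01  0.71 -1.75]
0 -1 [ 0.57 -0.82  0.02] [ 0.258 -0.368  0.073] [-1.13  0.46  1.96  0.01  0.71  1.39]
30 1 [-0.5   0.71  0.49] [ 0.293 -0.418  0.103] [-1.08  0.75  1.37 -0.06  1.53 -1.67]
30 -1 [ 0.5  -0.71 -0.49] [ 0.293 -0.418  0.103] [-1.08  0.75  1.37 -0.06  1.53  1.47]
60 1 [-0.3   0.42  0.86] [ 0.313 -0.447  0.089] [-1.06  1.14  0.84 -0.1   2.18 -1.68]
60 -1 [ 0.3  -0.42 -0.86] [ 0.313 -0.447  0.089] [-1.06  1.14  0.84 -0.1   2.18  1.46]
70 1 [-0.21  0.29  0.93] [ 0.318 -0.454  0.08 ] [-1.05  1.28  0.67 -0.13  2.39 -1.7 ]
70 -1 [ 0.21 -0.29 -0.93] [ 0.318 -0.454  0.08 ] [-1.05  1.28  0.67 -0.13  2.39  1.44]
75 1 [-0.16  0.22  0.96] [ 0.321 -0.458  0.075] [-1.05  1.35  0.58 -0.15  2.5  -1.72]
75 -1 [ 0.16 -0.22 -0.96] [ 0.321 -0.458  0.075] [-1.05  1.35  0.58 -0.15  2.5   1.43]
```

```bash
python3 - <<'E'
from flip import *
from plan1 import toolrot
X=np.load('a_topc.npz')['X']; P2=crop(X,.3,.7,-.75,-.5,.02,.3); print('crate top z',np.percentile(P2[:,2],[50,95]) if len(P2) else None)
gt=np.array([.024,0,.027]); Rt=toolrot(M,np.array([-1.,0,0]),1)
# make tool exactly down w/ jaw along tub y
yaw=np.arctan2(Rt[1,0],Rt[0,0]); q=qdown(yaw).as_quat()
t=c+M@gt+[0,0,.006]
print(t,yaw)
command_gripper(.070,80)
r.reach([t[0],t[1],.2],q); st=r.move_straight([t[0],t[1],t[2]],q,speed=.1,max_force=8); print(st)
command_gripper(0,80); print('w',r.read_state()['grip_width'])
r.move_straight([t[0],t[1],.2],q,speed=.15); print('w',r.read_state()['grip_width'])
# new heading
th2=np.radians(-75); u2=np.array([np.cos(th2),np.sin(th2),0]); a=np.radians(65)
up=np.array([0,0,1.])
xt=np.cos(a)*up+np.sin(a)*u2; zt=np.sin(a)*up-np.cos(a)*u2
M3=np.c_[xt,np.cross(zt,xt),zt]; R3=toolrot(M3,np.array([-1.,0,0]),1); q3=Rn.from_matrix(R3).as_quat()
c3=np.array([*(u2[:2]*.48),0])-M3@np.array([-.039,0,0]); t3=c3+M3@gt-.006*R3[:,2]
print(t3,r.solve_ik(t3,q3),r.solve_ik(t3+[0,0,.1],q3))
r.reach(t3+[0,0,.10],q3)
r.move_straight(t3+[0,0,.012],q3,speed=.1)
st=r.move_straight(t3-[0,0,.008],q3,speed=.03,max_force=5); s=r.read_state(); print(st,s['eef_pos'],t3,s['contact_force'],s['time_s'])
snap('side','f1'); snap('wrist','f1w')
a=cv2.imread('pics/f1.png')[40:260,340:600]; cv2.imwrite('pics/f1c.png',cv2.resize(a,None,fx=2.6,fy=2.6))
E
```

```text
crate top z [0.04216286 0.05792622]
[ 0.25848742 -0.36832156  0.07303425] 2.1832390701920388
False
w 0.05488956688636374
w 0.05476318761121142
[ 0.13746515 -0.51302691  0.05363097] [-1.40553915  1.22319188  0.83792665 -0.10909128  2.21029016 -1.6769724 ] [-1.40553915  1.09729501  0.83625045 -0.12154399  2.33702065 -1.69619805]
True [ 0.13745259 -0.51296474  0.05514109] [ 0.13746515 -0.51302691  0.05363097] [ 0.31813496 -1.20780315  3.65240935] 48.2417
```

View pics/f1c.png

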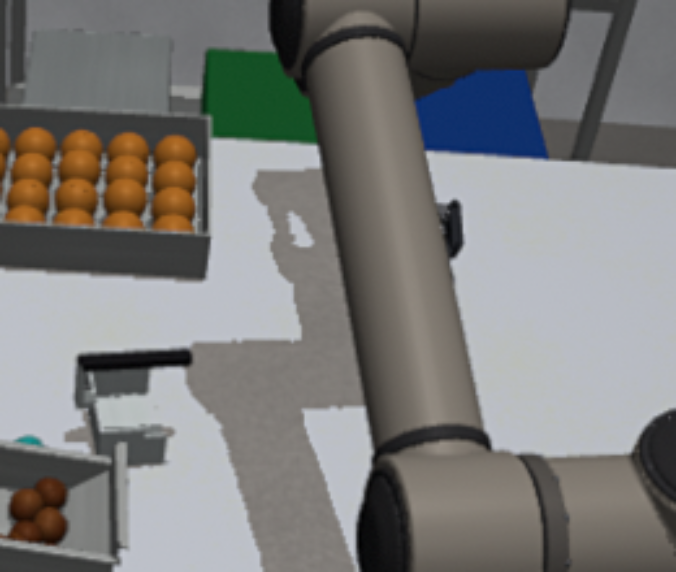

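View pics/f1w.png

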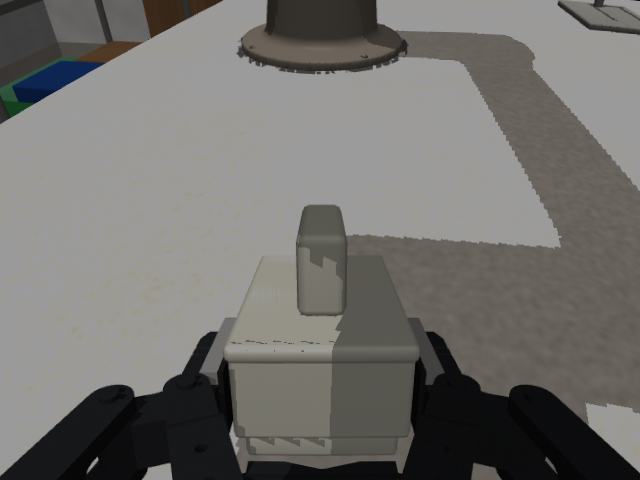

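Lid and ridge (322,260) now point up. I release it, back off, and look.

```bash
python3 - <<'E'
from h import *
command_gripper(.075); r.hold(.3)
s=r.read_state(); p=np.array(s['eef_pos']); R=Rn.from_quat(s['eef_rot']).as_matrix()
r.move_straight(p-.10*R[:,2],speed=.15)
th2=np.radians(-75)
r.reach([.46*np.cos(th2),.46*np.sin(th2),.26],qdown(th2).as_quat()); im,X,T=snap('wrist','f2')
P=clean(crop(X,.03,.3,-.65,-.38,.062,.08)); c,wh,a=rect(P[:,:2]); print('ridge',np.median(P[:,2]),c,wh,a)
P=clean(crop(X,.03,.3,-.65,-.38,.036,.056)); c,wh,a=rect(P[:,:2]); print('lid',np.median(P[:,2]),c,wh,a, r.read_state()['time_s'])
E
```

```text
ridge 0.07253099053899967 [ 0.13391162 -0.5023912 ] (49.14954376220703, 16.0244197845459) -75.45998668670654
lid 0.04471804882399433 [ 0.13379955 -0.50226508] (84.9273452758789, 57.99879837036133) -74.87434959411621 52.75
```

View pics/f2.png

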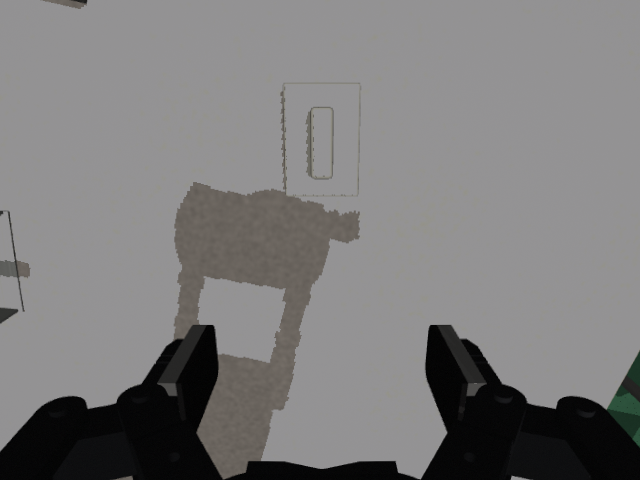

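```bash
python3 - <<'E'
from h import *
src=np.array([.1338,-.5023]);q=qdown(np.radians(-75.1)).as_quat(); dst=tr(54,-33); q2=qdown(TA).as_quat()
command_gripper(.05,80)
r.reach([*src,.14],q); r.move_straight([*src,.073],q,speed=.12,max_force=15); command_gripper(0,80)
print(r.read_state()['grip_width'])
r.move_straight([*src,.30],q,speed=.2)
r.reach([.45,-.10,.33],q2)
r.reach([*dst,.25],q2); print(r.read_state()['grip_width'])
im,X,T=snap('wrist','k1')
t=tr(54,33); P=clean(crop(X,t[0]-.05,t[0]+.05,t[1]-.03,t[1]+.03,.064,.095)); print('L ridge',np.median(P[:,2]),rect(P[:,:2]),t)
r.move_straight([*dst,.125],q2,speed=.15)
st=r.move_straight([*dst,.0765],q2,speed=.04,max_force=12)
s=r.read_state(); print(st,s['eef_pos'],dst,s['contact_force'],s['grip_width'])
if s['eef_pos'][2]<.08:
    command_gripper(.04); p=np.array(r.read_state()['eef_pos'])
    r.move_straight([p[0],p[1],.16],speed=.15); r.move_straight([p[0]-.02,p[1],.30],speed=.25)
im,X,T=snap('wrist','k2')
for y in(33,-33):
    t=tr(54,y); P=clean(crop(X,t[0]-.05,t[0]+.05,t[1]-.03,t[1]+.03,.064,.095)); print('ridge',np.median(P[:,2]),rect(P[:,:2]),'target',t)
print(r.read_state()['time_s'])
E
```

```text
0.014409941083632478
0.014825694930222113
L ridge 0.0764365338415305 (array([0.62667975, 0.11182807]), (49.64067840576172, 16.594268798828125), 2.8952248096466064) [0.62382136 0.11432557]
True [0.62765707 0.04860283 0.07786148] [0.62796553 0.04845581] [-1.4530364  -0.39215864  4.40665994] 0.014492905467674793
ridge 0.07642896246257444 (array([0.62685956, 0.11183383]), (49.652095794677734, 16.569408416748047), 3.9380667209625244) target [0.62382136 0.11432557]
ridge 0.07649684663944417 (array([0.62676306, 0.04826028]), (49.41808319091797, 15.561474800109863), 3.362745523452759) target [0.62796553 0.04845581]
62.925
```

View pics/k2.png

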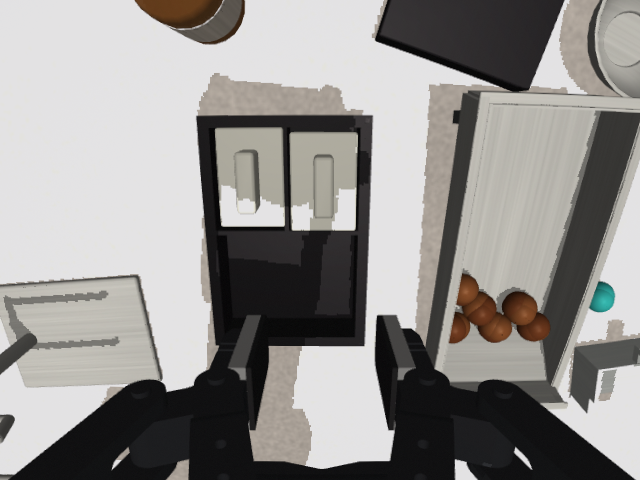

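```bash
python3 - <<'E'
from h import *
s=r.read_state()
r.reach([.55,-.19,.34],qdown(0).as_quat()); im,X,T=snap('wrist','m1'); 
for f in ('m1.npz','w1.npz'):
    X=np.load(f)['X']
    # floor points
    F=crop(X,.60,.68,-.17,-.09,.03,.07); c=F.mean(0); n=np.linalg.svd(F-c,full_matrices=False)[2][2]; n*=np.sign(n[2])
    k=abs((F-c)@n)<.002; F=F[k]; c=F.mean(0); n=np.linalg.svd(F-c,full_matrices=False)[2][2]; n*=np.sign(n[2])
    down=np.array([-n[0],-n[1]]); print(f,'floor',c.round(4),'n',n.round(4),'tilt',np.degrees(np.arccos(n[2])),'updir yaw',np.degrees(np.arctan2(-n[1],-n[0])))
    # rim: points 44..56mm above floor plane, within region
    P=crop(X,.40,.76,-.23,-.03,.02,.16); hgt=(P-c)@n
    k=(hgt>.044)&(hgt<.056)&(P[:,2]>.05); A=clean(P[k]); cc,wh,a=rect(A[:,:2]); print(' rim50',cc,wh,a,len(A))
    k=(hgt>.066)&(hgt<.078); A=clean(P[k]); cc,wh,a=rect(A[:,:2]); print(' near wall top',cc,wh,a,A[:,2].mean())
    # ramp
    yaw=np.radians(3.5); ex=np.array([np.cos(yaw),np.sin(yaw)]);ey=np.array([-ex[1],ex[0]])
    L=P[:,:2]-np.array([.607,-.1255]); 
    k=(hgt>.008)&(hgt<.038)&(L@ex<-.10)&(abs(L@ey)<.05)
    G=P[k]; im_=None
    if len(G)>50:
        g=G.mean(0); m=np.linalg.svd(G-g,full_matrices=False)[2][2]; m*=np.sign(m[2]); kk=abs((G-g)@m)<.003;G=G[kk];g=G.mean(0);m=np.linalg.svd(G-g,full_matrices=False)[2][2]; m*=np.sign(m[2])
        print(' ramp',len(G),g.round(4),m.round(3),'tilt',np.degrees(np.arccos(m[2])))
        # intersect w/ plane through center line
        d=np.cross(n,m); Amat=np.stack([n,m,d]); pt=np.linalg.solve(Amat,[n@c,m@g,d@g]); print(' toe line pt',pt,'dir',d/np.linalg.norm(d))
E
```

```text
m1.npz floor [ 0.6417 -0.1301  0.0478] n [-0.1729 -0.0106  0.9849] tilt 9.977747461237357 updir yaw 3.4956043235793293
 rim50 [ 0.57056763 -0.12759077] (280.84881591796875, 132.51605224609375) 3.4145023822784424 10086
 near wall top [ 0.43073077 -0.13636253] (131.65267944335938, 11.911149024963379) -86.395991563797 0.0829279682744539
 ramp 1593 [ 0.4756 -0.1333  0.044 ] [-0.091 -0.002  0.996] tilt 5.204594242267897
 toe line pt [ 0.77352966 -0.10379913  0.07120376] dir [-0.0979225   0.99517268 -0.00652031]
w1.npz floor [ 0.6413 -0.1285  0.0477] n [-0.1732 -0.0099  0.9848] tilt 9.988877154757057 updir yaw 3.2810586561080908
 rim50 [ 0.5708429  -0.12752038] (280.9519958496094, 133.4774169921875) 3.339881658554077 12286
 near wall top [ 0.43069708 -0.13615729] (130.7946014404297, 12.512228965759277) -87.15223026275635 0.0828799048004545
 ramp 1769 [ 0.476  -0.1341  0.0441] [-0.099  0.005  0.995] tilt 5.6666910047526855
 toe line pt [ 0.79533798 -0.06846333  0.07540768] dir [-0.19896882  0.97968406 -0.02511066]
```

View pics/m1.png

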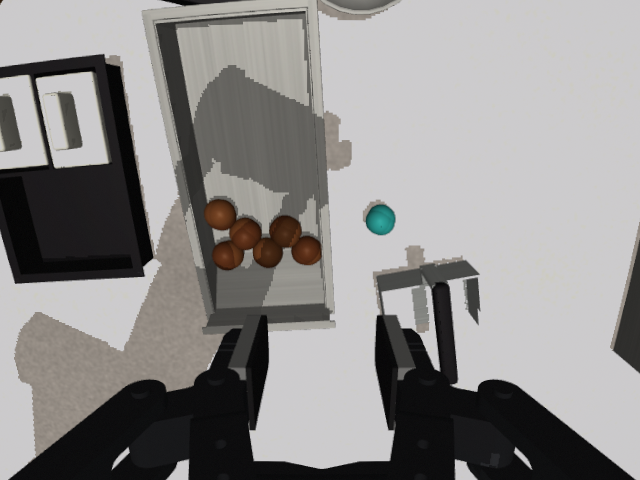

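```bash
python3 - <<'E'
from h import *
for f in ('m1.npz','w1.npz','p3.npz','g5.npz','a_topc.npz','a_sidec.npz'):
    X=np.load(f)['X']; P=crop(X,.34,.52,-.38,-.24,.088,.115)
    if len(P)<60: print(f,len(P)); continue
    P=clean(P,k=4); c,wh,a=rect(P[:,:2]); print(f,'bar',c.round(4),np.round(wh,1),round(a,2),np.median(P[:,2]).round(4),len(P))
    P=crop(X,.34,.52,-.40,-.22,.03,.056); P=clean(P,k=4); c,wh,a=rect(P[:,:2]); print('    body',c.round(4),np.round(wh,1),round(a,2),len(P), P[:,0].min(),P[:,0].max())
X=np.load('m1.npz')['X']; im=np.load('m1.npz')['im'].astype(int)
# balls
m=(im[...,0]>im[...,2]*1.8)&(im[...,0]>40)&(X[...,0]>.45)&(X[...,0]<.75)&(X[...,1]>-.21)&(X[...,1]<-.05)&(X[...,2]<.12)
P=X[m]; print(len(P)); 
lab=cv2.connectedComponents(m.astype(np.uint8))[0]; 
from scipy.cluster.vq import kmeans2
c,l=kmeans2(P[P[:,2]>0.02],6,seed=3,minit='++'); print(c.round(3))
E
```

```text
m1.npz bar [ 0.4261 -0.3085] [111.1  16.9] 10.51 0.0974 1741
    body [ 0.4648 -0.3034] [138.5  93. ] 80.81 1288 0.4080236209414564 0.5199472219197334
w1.npz bar [ 0.4262 -0.3088] [111.2  16.5] 10.18 0.0974 2010
    body [ 0.4631 -0.3021] [132.5 104.4] 9.97 1565 0.3893669151284431 0.5199728085918692
p3.npz bar [ 0.4272 -0.3086] [108.6  16.7] 10.78 0.0974 2056
    body [ 0.4625 -0.3033] [132.1 103.9] 9.25 1323 0.3892807946753606 0.5199838631873356
g5.npz bar [ 0.4174 -0.3105] [96.7 16.9] 10.7 0.0971 3785
    body [ 0.4384 -0.3065] [104.8  83. ] -79.53 3156 0.38838343790382435 0.4806698857420302
a_topc.npz bar [ 0.4259 -0.3087] [111.3  17.1] 10.73 0.0953 489
    body [ 0.4647 -0.3034] [126.9 106.9] 8.53 221 0.394411735404546 0.519790488428681
a_sidec.npz bar [ 0.4263 -0.3071] [107.8  17.6] 10.61 0.096 222
    body [ 0.4415 -0.304 ] [111.6  72.6] -74.63 146 0.39170895571119213 0.47635549054477033
4231
[[ 0.519 -0.153  0.052]
 [ 0.492 -0.093  0.048]
 [ 0.537 -0.09   0.056]
 [ 0.517 -0.113  0.052]
 [ 0.497 -0.174  0.048]
 [ 0.496 -0.134  0.048]]
```

```bash
cat > sc.py <<'E'
from h import *
GX,GZ=.004,.1005    # TCP in scoop frame
TOE=np.array([.488,-.1326,.020]); PY=np.radians(3.45); SL=np.radians(10)
def tcp_of(lip,phi,yaw,dz=0):
    """lip world position (underside front edge), phi mouth-up pitch rad -> tcp pos, quat"""
    S=Rn.from_euler('ZY',[yaw,phi]); R=S*Rn.from_matrix(np.diag([1.,-1,-1]))
    return np.asarray(lip)+S.apply([.037+GX,0,GZ]), R.as_quat()
def pan(s,n,y=0):
    x=s*np.cos(SL)-n*np.sin(SL); z=s*np.sin(SL)+n*np.cos(SL)
    return TOE+np.array([np.cos(PY)*x-np.sin(PY)*y,np.sin(PY)*x+np.cos(PY)*y,z])
def go(lip,phi,yaw,speed=.1,mf=None):
    p,q=tcp_of(lip,phi,yaw); return r.move_straight(p,q,speed=speed,max_force=mf)
def main(x,y=0):  # tray main frame mm -> xy
    return tr(-47+x,y)
D=np.radians
def scoop_path(s0=.105,n=.0015):
    W=[]
    for s in np.linspace(s0,.003,3): W.append((pan(s,n),-SL))
    for a in (.008,.018,.030,.042,.050):
        c=np.sqrt(.5); off=.0028
        l=np.array([-a*c+off*c,a*c+off*c]); rel=np.arcsin((l[1]-n)/.070)
        W.append((pan(*l),-SL+rel))
    l=W[-1][0]; W.append((l+[0.003,0,.012],W[-1][1])); W.append((l+[0.003,0,.15],W[-1][1]))
    return W
POUR=[(20,.19,0),(15,.11,-6),(0,.065,-8),(-8,.050,-8),(-15,.040,-8),(-25,.032,-8),(-38,.026,-8)]
E
python3 - <<'E'
from sc import *
for w in [(pan(.105,.09),-SL)]+scoop_path():
    p,q=tcp_of(w[0],w[1],PY); j=r.solve_ik(p,q); print('pan',np.round(w[0],3),round(np.degrees(w[1]),1),p.round(3),None if j is None else np.round(j,2))
for d,z,x in POUR:
    p,q=tcp_of([*main(x),z+.004],D(d),TA); j=r.solve_ik(p,q); print('pour',d,p.round(3),None if j is None else np.round(j,2))
E
```

```text
pan [ 0.576 -0.127  0.127] -10.0 [ 0.599 -0.126  0.233] [-0.37  0.43  1.46  0.08  1.09  1.11]
pan [ 0.591 -0.126  0.04 ] -10.0 [ 0.614 -0.125  0.146] [-0.36  0.55  1.53  0.09  0.91  1.11]
pan [ 0.541 -0.129  0.031] -10.0 [ 0.564 -0.128  0.137] [-0.39  0.48  1.68  0.1   0.83  1.05]
pan [ 0.491 -0.132  0.022] -10.0 [ 0.514 -0.131  0.128] [-0.44  0.42  1.82  0.12  0.75  0.99]
pan [ 0.483 -0.133  0.027] -5.0 [ 0.515 -0.131  0.131] [-0.41  0.45  1.74  0.05  0.87  1.06]
pan [ 0.475 -0.133  0.033] 0.9 [ 0.517 -0.131  0.132] [-0.39  0.5   1.66 -0.01  1.    1.13]
pan [ 0.465 -0.134  0.04 ] 8.1 [ 0.52  -0.131  0.133] [-0.36  0.56  1.55 -0.06  1.16  1.18]
pan [ 0.455 -0.135  0.046] 15.5 [ 0.522 -0.131  0.132] [-0.33  0.63  1.45 -0.11  1.32  1.22]
pan [ 0.449 -0.135  0.051] 20.8 [ 0.523 -0.131  0.13 ] [-0.32  0.68  1.37 -0.13  1.43  1.24]
pan [ 0.452 -0.135  0.063] 20.8 [ 0.526 -0.131  0.142] [-0.32  0.67  1.35 -0.13  1.46  1.23]
pan [ 0.452 -0.135  0.201] 20.8 [ 0.526 -0.131  0.28 ] [-0.32  0.56  1.17 -0.13  1.76  1.19]
pour 20 [0.598 0.08  0.274] [ 0.01  0.69  0.94 -0.02  1.86  1.52]
pour 15 [0.585 0.079 0.2  ] [ 0.01  0.65  1.19 -0.01  1.56  1.52]
pour 0 [0.558 0.077 0.17 ] [ 0.    0.49  1.54 -0.    1.11  1.51]
pour -8 [0.544 0.076 0.159] [-0.01  0.42  1.71  0.01  0.87  1.5 ]
pour -15 [0.531 0.075 0.152] [-0.01  0.36  1.85  0.03  0.66  1.47]
pour -25 [0.512 0.074 0.144] [-0.03  0.3   2.05  0.11  0.36  1.39]
pour -38 [0.488 0.073 0.134] None
```

```bash
python3 - <<'E'
from sc import *
yaw=D(10.5); b=np.array([.4262,-.3086]); ex=np.array([np.cos(yaw),np.sin(yaw)])
g=b+ex*(.0045+GX); q=qdown(yaw).as_quat()
command_gripper(.05,120)
r.reach([*g,.18],q); 
st=r.move_straight([*g,GZ],q,speed=.1,max_force=15); print(st)
command_gripper(0,120); s=r.read_state(); print('w',s['grip_width'],s['eef_pos'],g)
r.move_straight([*g,.22],q,speed=.12); s=r.read_state(); print('w',s['grip_width'],s['contact_force'])
snap('side','s1'); im,X,T=snap('wrist','s1w'); print(s['time_s'])
a=cv2.imread('pics/s1.png')[80:280,300:540]; cv2.imwrite('pics/s1c.png',cv2.resize(a,None,fx=3,fy=3))
E
```

```text
False
w 0.013120728460277535 [ 0.43481748 -0.30721966  0.10139639] [ 0.43455767 -0.307051  ]
w 0.013526987366324076 [ 0.20652877 -0.97631151 -3.01266698]
67.6417
```

View pics/s1c.png

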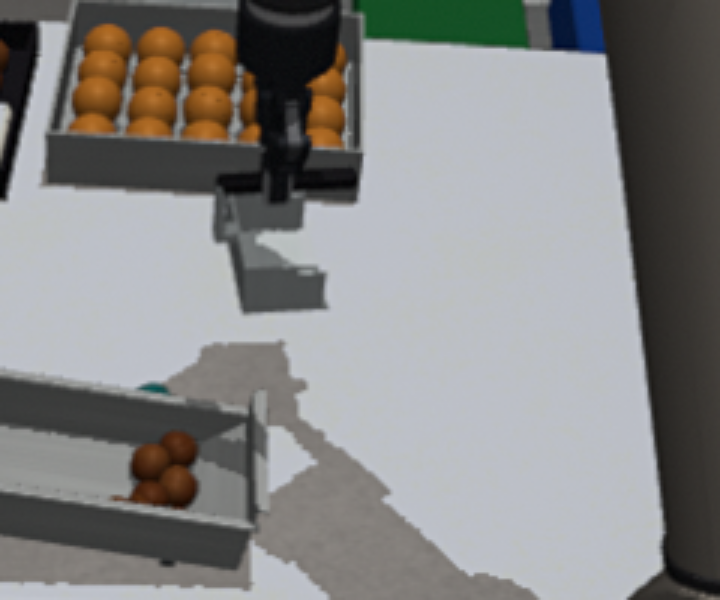

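View pics/s1w.png

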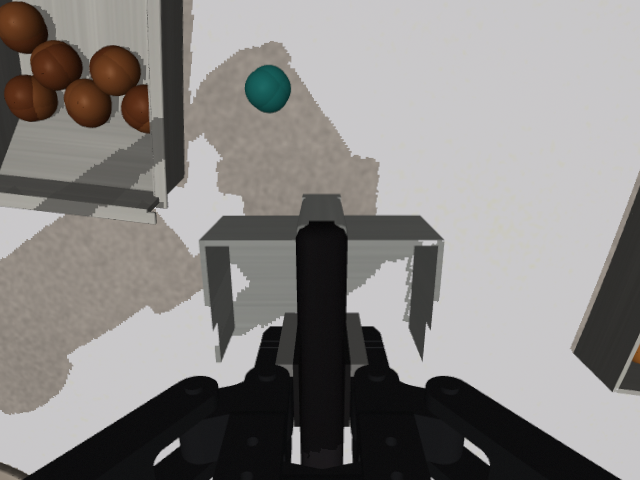

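```bash
sed -i 's/GX,GZ=.004,.1005/GX,GZ=.004,.1012/' sc.py; python3 - <<'E'
from sc import *
p,q=tcp_of(pan(.108,.12),-SL,PY); r.reach(p,q)
st=go(pan(.108,.012),-SL,PY,.12,12); print('ins',st)
st=go(pan(.108,.001),-SL,PY,.03,6); s=r.read_state(); p,q=tcp_of(pan(.108,.001),-SL,PY); print('down',st,(np.array(s['eef_pos'])-p).round(4),s['contact_force'].round(1))
snap('side','t1'); snap('wrist','t1w'); print(s['time_s'])
E
```

```text
ins False
down False [-0.      0.     -0.0002] [-0.4  0.5 -2.9]
70.2833
```

View pics/t1w.png

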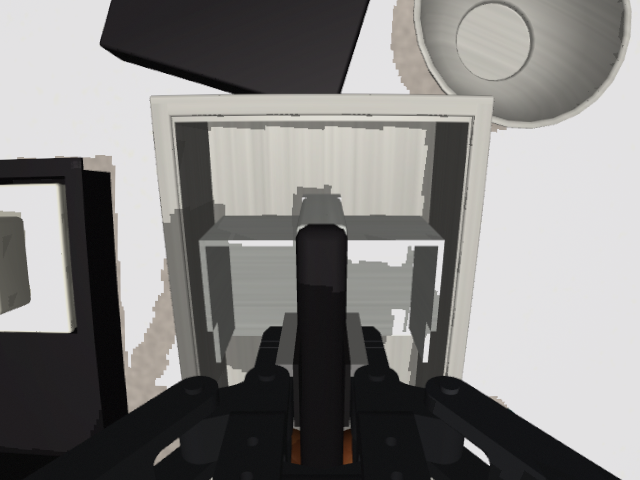

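The scoop sits centred in the pan, back wall 200–443 px between pan walls 205–440. Next is the sweep down to the ramp and up it.

```bash
python3 - <<'E'
from sc import *
W=scoop_path(.105,.001)
for i,(l,ph) in enumerate(W[:-2]):
    st=go(l,ph,PY,.07 if i<3 else .035,25); s=r.read_state(); p,q=tcp_of(l,ph,PY)
    print(i,st,(np.array(s['eef_pos'])-p).round(4),s['contact_force'].round(1))
    if i==2: snap('side','u1')
    if st: break
snap('side','u2'); print(s['time_s'])
a=cv2.imread('pics/u1.png')[180:300,220:420]; b=cv2.imread('pics/u2.png')[180:300,220:420]; cv2.imwrite('pics/u12.png',np.vstack([cv2.resize(a,None,fx=2.5,fy=2.5),cv2.resize(b,None,fx=2.5,fy=2.5)]))
E
```

```text
0 False [-0.0002 -0.      0.    ] [ 0.5  0.1 -1.9]
1 False [ 0.0004 -0.0001  0.0003] [-0.2 -0.2 -2.9]
2 False [ 0.0004 -0.0001  0.0002] [ 0.3 -0.2 -3.4]
3 False [ 0.0012  0.0002 -0.0001] [ 0.7 -0.2 -2.6]
4 False [ 0.0002  0.0005 -0.0008] [-0.6  0.5 -3.3]
5 False [-0.0002  0.0004 -0.0011] [ 0.3  0.8 -3.5]
6 False [-0.0002  0.0002 -0.0009] [ 0.2  0.1 -4. ]
7 False [-0.0002  0.0002 -0.0008] [-0.5 -0.2 -3.3]
73.75
```

View pics/u12.png

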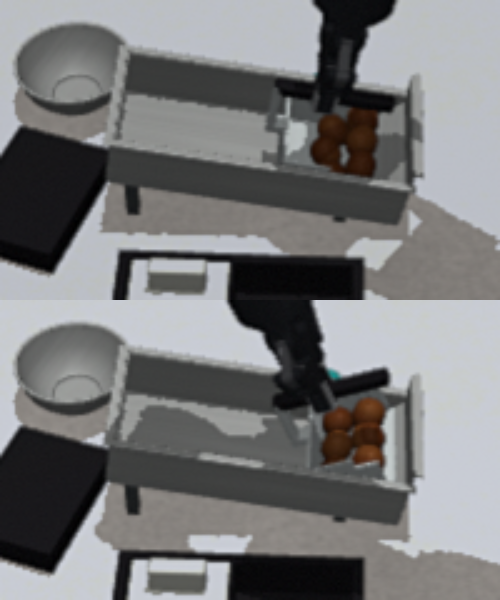

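```bash
python3 - <<'E'
from sc import *
W=scoop_path(.105,.001); l=W[-3][0]
go(l+[.003,0,.012],D(22),PY,.04); go(l+[.004,0,.06],D(25),PY,.06)
snap('side','v1'); go(l+[.004,0,.16],D(25),PY,.12)
im,X,T=snap('wrist','v2'); snap('top','v3'); s=r.read_state(); print(s['contact_force'],s['grip_width'],s['time_s'])
a=cv2.imread('pics/v1.png')[140:300,220:420];b=cv2.imread('pics/v3.png')[150:310,300:500]; cv2.imwrite('pics/v1c.png',np.hstack([cv2.resize(x,None,fx=2,fy=2) for x in(a,b)]))
E
```

```text
[ 0.07380765 -0.15638414 -3.97286116] 0.013474944506566739 76.2583
```

View pics/v1c.png

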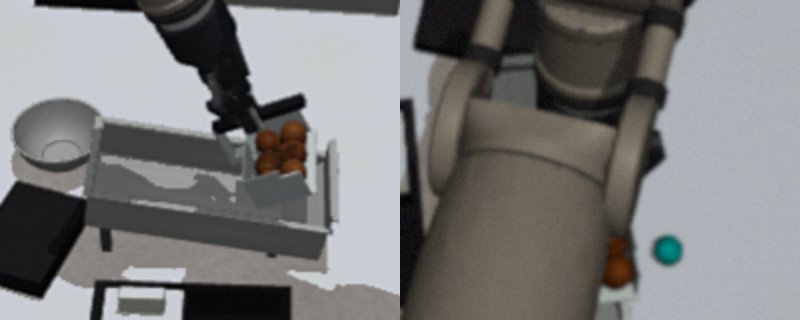

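View pics/v2.png

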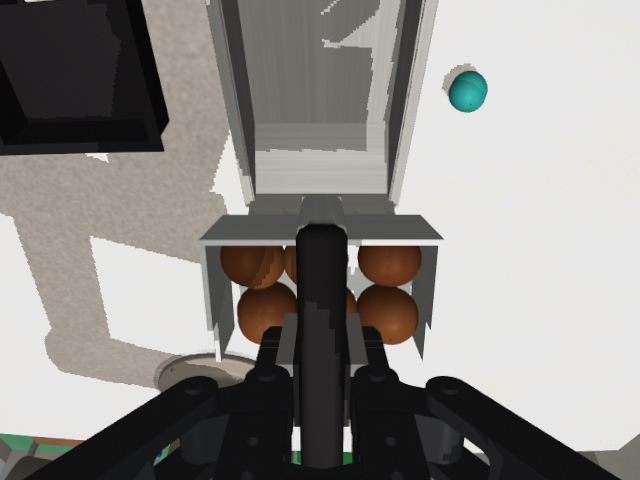

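```bash
python3 - <<'E'
from sc import *
go([*main(0),.21],D(23),TA,.15)
snap('wrist','x0')
go([*main(-6),.115],D(15),TA,.1)
for d,z,x,sp in [(3,.070,-8,.06),(-5,.054,-8,.03),(-10,.047,-8,.02),(-15,.042,-8,.02),(-20,.038,-8,.03),(-26,.034,-8,.04)]:
    st=go([*main(x),z+.004],D(d),TA,sp,20)
    if st: print('stop',d,r.read_state()['contact_force'])
r.hold(.4); snap('side','x1'); snap('wrist','x2'); s=r.read_state(); print(s['contact_force'],s['time_s'])
a=cv2.imread('pics/x1.png')[240:390,220:420]; cv2.imwrite('pics/x1c.png',cv2.resize(a,None,fx=3.5,fy=3.5))
E
```

```text
[-0.00730247  0.2968827  -1.47168745] 83.2083
```

View pics/x1c.png

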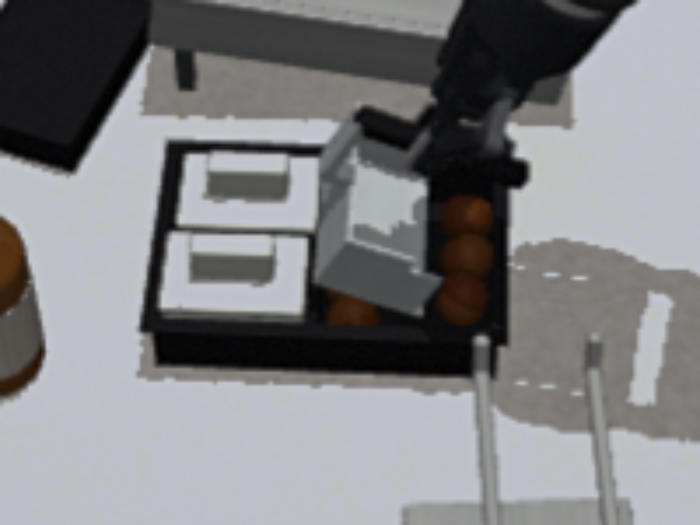

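View pics/x2.png

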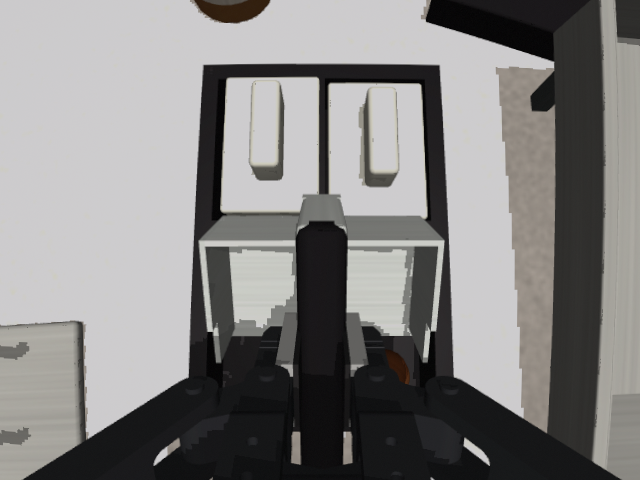

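```bash
python3 - <<'E'
from sc import *
go([*main(-8),.12],D(-22),TA,.12); go([*main(-8),.22],D(0),TA,.15)
r.reach(*tcp_of([.44,-.03,.30],0,0.06)); im,X,T=snap('wrist','y1'); snap('top','y2'); snap('side','y3'); print(r.read_state()['time_s'])
a=cv2.imread('pics/y2.png')[170:350,220:440];b=cv2.imread('pics/y3.png')[240:390,220:420]; cv2.imwrite('pics/y23.png',np.hstack([cv2.resize(x,(400,330)) for x in(a,b)]))
E
```

```text
85.6833
```

View pics/y1.png

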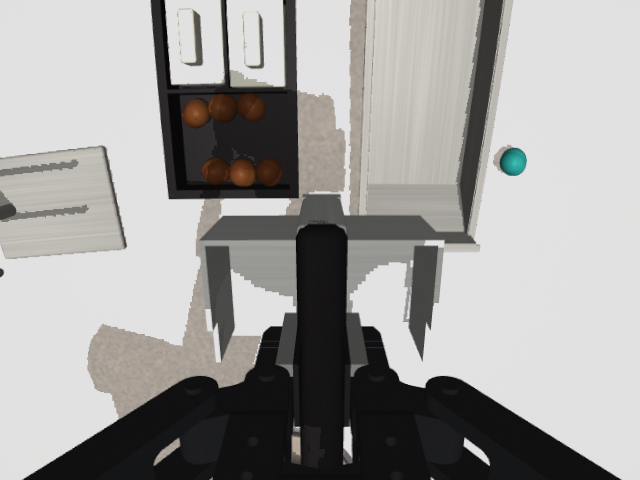

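View pics/y23.png

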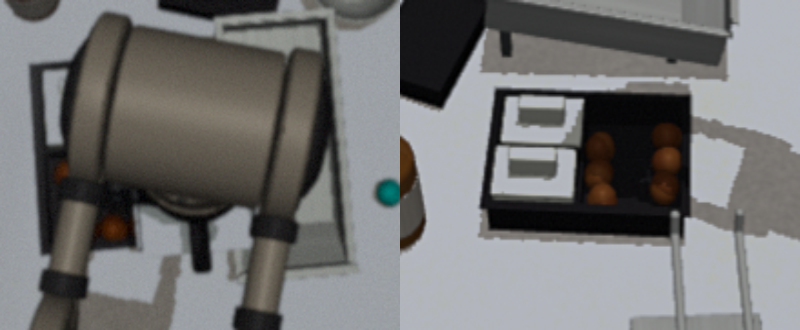

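```bash
python3 - <<'E'
from sc import *
r.reach(*tcp_of([.32-.041,.20,.30],0,0.12)); im,X,T=snap('wrist','z1'); print(r.read_state()['time_s'])
for f in('z1.npz','a_topc.npz','a_sidec.npz'):
    X=np.load(f)['X']; P=crop(X,.33,.55,.2,.45,.165,.215)
    P=clean(P,k=3); print(f,len(P)); 
    if len(P)<50: continue
    print(' ',rect(P[:,:2]),np.percentile(P[:,2],[2,50,98]).round(4))
    Q=crop(X,.33,.55,.18,.45,.004,.02); c,wh,a=rect(clean(Q)[:,:2]); print('  base',c,wh,a)
    np.save(f[:2]+'_pr.npy',P)
E
```

```text
86.825
z1.npz 5037
  (array([0.43656702, 0.31172949]), (126.48654174804688, 69.41505432128906), -80.53855895996094) [0.1742 0.1891 0.2051]
  base [0.43554016 0.31104205] (169.95431518554688, 130.3312225341797) -81.651442527771
a_topc.npz 822
  (array([0.43578391, 0.30925134]), (126.66873168945312, 68.55656433105469), -81.96682071685791) [0.1767 0.1875 0.2051]
  base [0.43551233 0.30978299] (169.13961791992188, 132.88992309570312) -81.4973783493042
a_sidec.npz 894
  (array([0.4364447 , 0.31201389]), (126.2296371459961, 69.2701644897461), -82.14453887939453) [0.1726 0.1885 0.2048]
  base [0.41065222 0.30923895] (181.08837890625, 175.01910400390625) 6.914146900177002
```

View pics/z1.png

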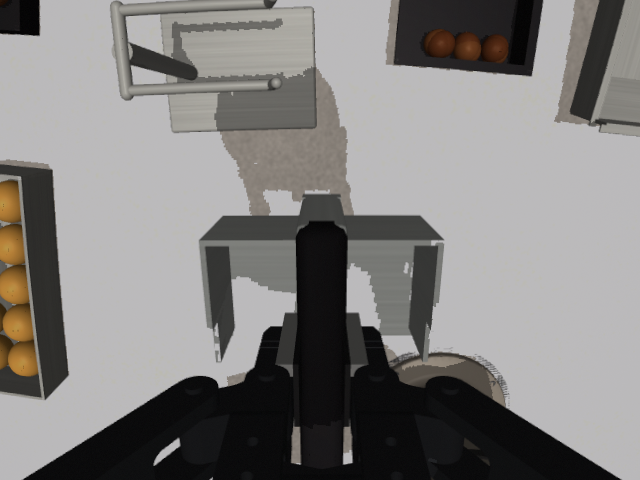

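```bash
python3 - <<'E'
from sc import *
yaw=D(8.2); ex=np.array([np.cos(yaw),np.sin(yaw)]);ey=np.array([-ex[1],ex[0]])
seat=np.array([.439,.292])
for f in('z1_pr.npy','a__pr.npy'):
    P=np.load(f); L=(P[:,:2]-seat); x=L@ex*1000;y=L@ey*1000; z=P[:,2]*1000
    up=z>197; print(f,'upturned',up.sum(),np.c_[x,y,z][up].mean(0).round(1),'x',np.percentile(x[up],[2,98]).round(1),'y',np.percentile(y[up],[2,98]).round(1))
    m=(y>-25)&(y<50); print(' left prong x',np.median(x[m&(x<0)]).round(1),'right',np.median(x[m&(x>0)]).round(1),'topz',np.percentile(z[m],95).round(1),'ylim',np.percentile(y,[1,99]).round(1))
# scoop in tool frame
D_=np.load('z1.npz'); X=D_['X'];R=Rn.from_quat(D_['q']).as_matrix(); Q=(X-D_['pos'])@R
b=Q.reshape(-1,3); b=b[(abs(b[:,1])<.045)&(b[:,0]>-.03)&(b[:,0]<.025)&(b[:,2]>.09)&(b[:,2]<.11)]
c=b.mean(0); n=np.linalg.svd(b-c,full_matrices=False)[2][2]; print('floor in tool',len(b),c.round(4),n.round(4))
for k,(x,h) in {'lip':(-.041,.1012),}.items(): pass
t=Q.reshape(-1,3); t=t[(abs(t[:,1])<.05)&(t[:,0]>.02)&(t[:,0]<.04)&(t[:,2]>.04)&(t[:,2]<.065)]; print('back wall top',np.percentile(t[:,2],5) if len(t) else None, t[:,0].min(),t[:,0].max())
# feasibility
for y,tz in((-.125,.26),(-.125,.2302),(-.002,.2302),(-.002,.2072)):
    p=[*(seat+ey*y),tz]; j=r.solve_ik(p,qdown(yaw).as_quat()); print(np.round(p,3),None if j is None else np.round(j,2))
E
```

```text
z1_pr.npy upturned 161 [-15.6 -39.8 204.7] x [-32.5  24.9] y [-43.8 -35.6]
 left prong x -28.9 right 26.3 topz 190.6 ylim [-41.1  78.7]
a__pr.npy upturned 54 [ 2.000e-01 -3.760e+01  2.034e+02] x [-31.1  30.2] y [-42.7 -34.1]
 left prong x -26.8 right 27.9 topz 190.9 ylim [-39.5  82.5]
floor in tool 7921 [-0.0081  0.0002  0.0986] [-4.0e-04 -1.1e-03  1.0e+00]
back wall top 0.052957357435316224 0.02002228932408 0.028795299128137556
[0.457 0.168 0.26 ] [ 0.2   0.27  1.62 -0.    1.25  1.62]
[0.457 0.168 0.23 ] [ 0.2   0.3   1.67 -0.    1.18  1.62]
[0.439 0.29  0.23 ] [ 0.44  0.37  1.56 -0.    1.21  1.87]
[0.439 0.29  0.207] [ 0.44  0.39  1.6  -0.    1.16  1.87]
```

```bash
python3 - <<'E'
from sc import *
yaw=D(8.2); ex=np.array([np.cos(yaw),np.sin(yaw)]);ey=np.array([-ex[1],ex[0]]); seat=np.array([.439,.292]); q=qdown(yaw).as_quat()
P=lambda y,z:[*(seat+ey*y),z]
r.reach(P(-.13,.33),q); r.move_straight(P(-.13,.2300),q,speed=.12); print(r.read_state()['eef_pos'][2])
st=r.move_straight(P(-.060,.2300),q,speed=.06,max_force=6); print(st,r.read_state()['eef_pos'],r.read_state()['contact_force'])
snap('side','h1'); snap('top','h2')
a=cv2.imread('pics/h1.png')[230:480,250:500]; b=cv2.imread('pics/h2.png')[230:400,60:330]; cv2.imwrite('pics/h12.png',np.hstack([cv2.resize(a,(400,400)),cv2.resize(b,(400,400))]))
E
```

```text
0.23093391414402498
False [0.44764175 0.23231598 0.23000451] [ 0.55189532  0.28335811 -2.51109581]
```

View pics/h12.png

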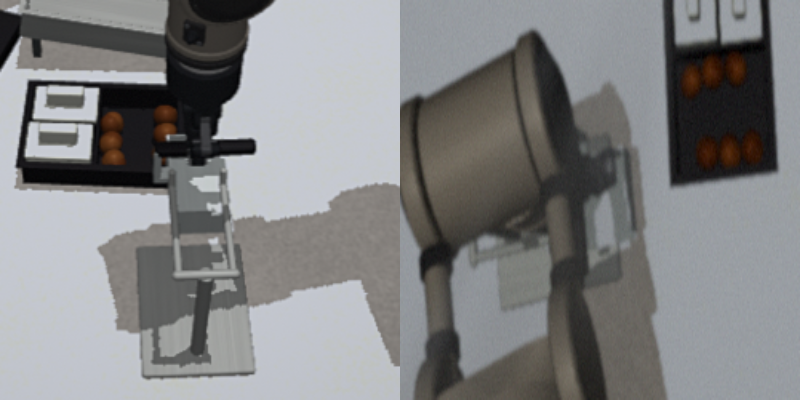

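The scoop body passes under the prongs with the bar above the upturned tips, so I continue in and lower it.

```bash
python3 - <<'E'
from sc import *
yaw=D(8.2); ex=np.array([np.cos(yaw),np.sin(yaw)]);ey=np.array([-ex[1],ex[0]]); seat=np.array([.439,.292]); q=qdown(yaw).as_quat()
P=lambda y,z:[*(seat+ey*y),z]
st=r.move_straight(P(-.002,.2300),q,speed=.05,max_force=8); print(st,r.read_state()['contact_force'])
if not st:
    st=r.move_straight(P(-.002,.2055),q,speed=.025,max_force=4); s=r.read_state(); print('low',st,s['eef_pos'],s['contact_force'])
snap('side','i1'); print(s['time_s'])
a=cv2.imread('pics/i1.png')[280:480,280:480]; cv2.imwrite('pics/i1c.png',cv2.resize(a,(600,600)))
E
```

```text
False [-0.16395132  0.24998852 -1.8912687 ]
low True [0.43913916 0.28994479 0.20730524] [0.34784339 0.10697725 4.21905063]
92.0583
```

View pics/i1c.png

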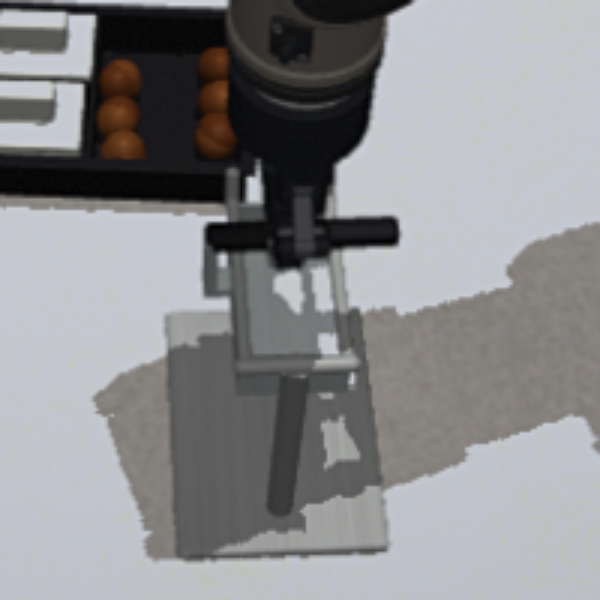

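```bash
python3 - <<'E'
from sc import *
yaw=D(8.2); q=qdown(yaw).as_quat()
command_gripper(.04); r.hold(.2); p=np.array(r.read_state()['eef_pos'])
r.move_straight([p[0],p[1],.33],q,speed=.08); 
r.reach([.45,.10,.36],qdown(0).as_quat()); snap('wrist','j1'); snap('side','j2')
r.reach([.40,-.25,.36],qdown(0).as_quat()); im,X,T=snap('top','j3'); print(r.read_state()['time_s'])
for y in(33,-33):
    t=tr(54,y); P=clean(crop(X,t[0]-.05,t[0]+.05,t[1]-.03,t[1]+.03,.062,.095),k=3); print('ridge',np.median(P[:,2]),rect(P[:,:2]),'target',t)
for f in('j3.npz','j2.npz'):
    X=np.load(f)['X']; P=clean(crop(X,.35,.53,.22,.36,.193,.215),k=3); c,wh,a=rect(P[:,:2]); print(f,'bar',c,wh,a,np.median(P[:,2]),np.polyfit(P[:,0],P[:,2],1))
a=cv2.imread('pics/j3.png')[120:380,80:460]; b=cv2.imread('pics/j2.png')[240:480,200:440]; cv2.imwrite('pics/j23.png',np.hstack([cv2.resize(a,(440,300)),cv2.resize(b,(300,300))]))
E
```

```text
96.65
ridge 0.07458826138894972 (array([0.62614551, 0.11076761]), (51.50238037109375, 16.707258224487305), 2.748378038406372) target [0.62382136 0.11432557]
ridge 0.07413426937131841 (array([0.62599957, 0.04770026]), (49.78057098388672, 15.721868515014648), 3.750915288925171) target [0.62796553 0.04845581]
j3.npz bar [0.4323172  0.27123386] (111.61756134033203, 51.001731872558594) 7.245174407958984 0.20121229374261074 [0.00374528 0.1994209 ]
j2.npz bar [0.43257935 0.27349689] (109.13108825683594, 52.01845932006836) 7.971827507019043 0.20172222586012215 [-0.00143166  0.20176122]
```

View pics/j23.png

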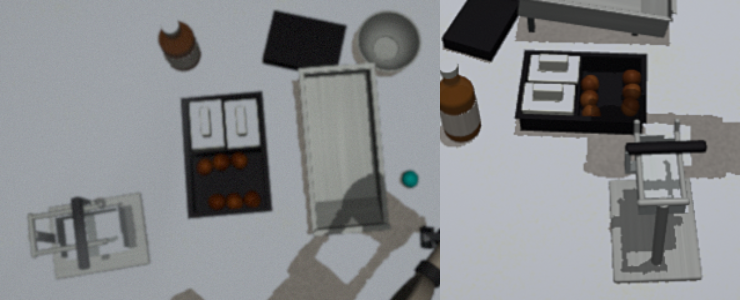

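View pics/j1.png

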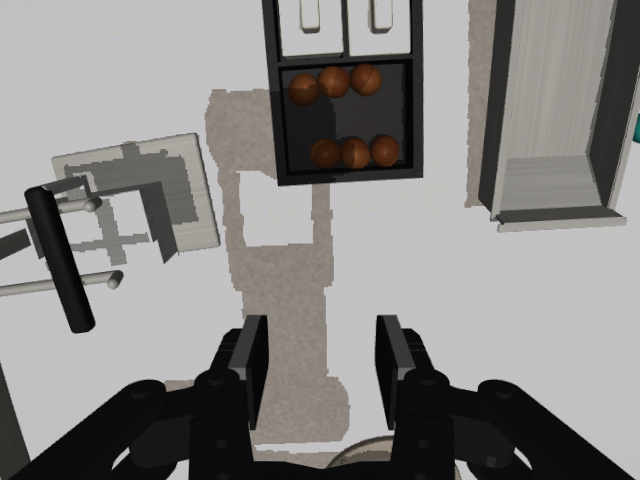

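```bash
python3 -c "
from workcell import r
r.hold(.3); r.finish_job(); print(r.read_state()['time_s'])"
```

```text
the job is handed in; nothing more can be done
the job is handed in; nothing more can be done
```

I packed the tray and handed the job in after about 97 s of the 210 s allowed. `finish_job` gave no verdict.

**What went wrong:** I carried the right tub too low. It hit the pan wall and fell upside down on top of the meatballs. I gripped it by its body, clear of the meatballs, and stood it on its end on free counter. Two attempts to push it over failed, so I picked it up again, tilted it upright, let go and placed it in its pocket.

**Last checks, from the top, side and wrist cameras:**
- **Tubs:** one is flat in each pocket, and the ridge heights match tubs resting on the pocket floor. The right one is about 2 mm off centre.
- **Left tub:** it was on target when first placed, but later shifted inside its pocket. I don't know whether that was my collision or the announced knock. It now reads about 4 mm off centre, within the 6 mm limit. Both tubs are square within about 1 degree.
- **Meatballs:** all six I could see at the start are in the large compartment, taken over in one scoop. The pan is empty.
- **Scoop:** it hangs level across both prongs and has been let go.
- **Other things:** the bottle, bowl and lid stack look unmoved by eye; I didn't measure them. I left the turquoise ball alone.

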